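Walk the heavy carton end over end into its rack bay

TASK

The long carton standing upright on the bench is to be walked end over end to the low rack, always with an end or edge on the bench instead of being lifted clear: lay it over towards the rack, stand it up on its other end, then lay it over towards the rack again. Lower it gently each time, never letting it fall over, and then slide it lying flat into the empty middle bay under the shelf until it is fully home against the stop at the back. Leave the other things on the bench alone.

Things in the scene. Friction and masses are not known exactly. Their poses are not given: they have to be found in the camera images.
- carton_center (a point): Centre of the long kraft carton: rigid box 46 x 46 x 150 mm, 0.35 to 0.7 kg (evenly filled), with a pale tape strip along its length, loose. Axes: z runs along the 150 mm length from end A to end B; x and y are normal to its four equal long sides. It starts upright on end A (z up), its sides turned up to 20 degrees from the bench's edges, on the side of the bench at -y.
- carton_end_a (a point): Centre of the carton's end face A (46 x 46 mm), the one it stands on at the start; 75 mm from carton_center. Axes as carton_center.
- carton_end_b (a point): Centre of the carton's end face B, the upper end at the start; 75 mm from carton_center. Axes as carton_center.
- bay_mouth (a point): Mouth of the empty middle bay of a fixed white steel bench rack on the side of the bench at +y; its side bays hold cartons. The point lies straight under the shelf's front edge, mid-bay, 23 mm above the bench. Axes: y points into the bay, x across, z up. The bay's floor is the bench itself, no sill. Bay 76 mm wide between two partitions 6 mm thick that begin 55 mm behind the mouth.
- shelf_edge (a point): Middle of the rack's front shelf edge, 110 mm above the bench (the shelf's underside), straight above bay_mouth; same axes. Rack 400 mm wide, 190 mm deep. The edge has a lip 142 mm high; stock on the shelf, from 70 mm behind the edge, reaches 190 mm. Cartons in the side bays begin 34 mm behind the edge. In front of the edge the air is free.
- bay_stop (a point): Centre of the face of the fixed stop plate at the back of the bay, 155 mm behind bay_mouth along its y axis and 23 mm above the bench: a carton that is home lies 5 mm inside the shelf's edge. Axes as bay_mouth.
- small_carton: Loose bystander: kraft carton 90 x 60 x 50 mm on the robot's side of the walk, near the carton's start; origin at the centre of its underside. Leave it.
- jar: Loose bystander: white jar with a steel lid, 64 mm diameter, 85 mm high, on the far side of the walk; origin at the centre of its underside. Leave it.
- tape_roll: Loose bystander: roll of packing tape lying flat, 100 mm diameter, 48 mm high, on the far side of the walk; origin at the centre of its underside. Leave it.
- parts_bin: Loose bystander: open blue plastic bin 120 x 100 x 60 mm on the far side of the walk; origin at the centre of its underside. Leave it.
Not all that is in view belongs to the job. Leave any purple look-alike of the part that bears carton_center alone.

How it is judged:
On the way, in this order (a step that is already met when the one before it is completed fails the run):
1. the carton lies flat on the bench, laid over its foot (end A) towards the rack (height (world z) of each of carton_end_a, carton_end_b below 0.034 m and world y of carton_center above -0.33 m and angle between the z axis of carton_center and the y axis of bay_mouth, either way round below 0.7 rad), for 0.2 s.
2. the carton stands upright on its other end, B (angle between carton_center's own z axis and vertical above 3 rad and height (world z) of carton_end_b below 0.012 m), for 0.2 s.
3. the carton lies flat on the bench again, end A towards the rack (height (world z) of each of carton_end_a, carton_end_b below 0.034 m and angle between the z axis of carton_center and the y axis of bay_mouth, either way round below 0.7 rad), for 0.2 s.
At the end, for the whole second after the job is handed in: The carton lies flat on the bench in the middle bay, end A foremost within 10 mm of the stop plate and within 20 mm of the bay's centre line, in line with the bay within 12 degrees, at rest and released (y of carton_end_a in the frame of bay_stop above -0.01 m and x of carton_end_a in the frame of bay_stop between -0.02 and 0.02 m and angle between the z axis of carton_center and the y axis of bay_mouth, either way round below 0.21 rad and height (world z) of each of carton_end_a, carton_end_b below 0.028 m and linear speed of carton below 0.02 m/s); the robot touches nothing.
It fails at once if the carton is lifted clear of the bench (both ends' centres more than 40 mm up) (height (world z) of each of carton_end_a, carton_end_b above 0.04 m).
It fails at once if the carton falls over or is thrown (turns faster than 6 rad/s) (angular speed of carton above 6 rad/s).
It fails at once if a bystander is moved more than 25 mm (distance of any of small_carton, jar, tape_roll, parts_bin from where it was at the start of the episode above 0.025 m).
It also fails if it takes over 72 s, if anything falls off the work surface, if the arm or the gripper's body presses on something with over 40 N, if the wrist force passes 120 N, or if a joint passes its speed limit or range.

ROBOT

A 6-joint arm with a two-finger parallel gripper is mounted at the origin on the work surface. World frame = base frame: x ahead of the robot, y to its left, z up, the work surface at z = 0. Lengths are in m, angles in rad, forces in N, time in s.
With the tool pointing down it reaches from about 0.35 to 0.85 m from the base axis. Payload 8.1 kg.
Tool frame: the origin (TCP) lies between the finger pads; the fingertips stand tips_ahead ahead of it and the grasp point (between the pads) lies 8 mm behind it (tips_ahead is the distance from the TCP to the fingertips, in m); z points along the fingers, x is the direction in which the jaws open and shut, and the axes are right-handed (so a half turn about z gives the same grasp; the last joint's range is limited). The gripper opens to 93 mm and grips with 3 to 60 N. Pads are 15 mm wide; open, the fingers measure 128 mm over their backs; the gripper's body (75 mm by 188 mm) begins 65 mm behind the grasp point.
Start: joints at [1.088, 0.13, 1.488, -0, 1.523, -0.085], TCP at [0.232, 0.553, 0.23] pointing down, gripper open.
Joint ranges: [-2.96, 2.96], [-0.89, 2.26], [0.02, 2.5], [-1.34, 4.48], [0, 2.73], [-2.66, 2.66]. Speed limits (rad/s): [2.39, 2.39, 2.79, 3.14, 3.14, 3.14].

INTERFACE

Orientations are given as a rotation vector (axis times angle).
In Python, from plant import * gives the robot as it stands.
- The arm moves only by the tool play_rows, never from a script. Its argument "increments" is a list that holds one entry, the list of rows, each a list of 4 numbers: the shift along the tool's x, y, z in cm, then the turn about the tool's z in rad. A call has 1 to 5 rows; each row is the pose to reach, as a shift and turn from the pose measured when the call began, along the tool's axes at that moment; what a row does not reach only later rows make up. A row lasts 1/10 s, in which the tool goes at most 50 mm and 8.59 degrees, less where a joint would pass 70% of its speed; a pose out of reach is approached as far as the arm can. A call with a gripper value outside its range is refused whole. "jaw" is the finger opening in cm, from 0 to 9.3, set as the call begins (left out, the last holds). The fingers move at their own pace and stop on an object; "squeeze" is the grip in N (left out, the last holds). Time passes only in rows, so rows that repeat a pose let the fingers close. It gives the time, the measured TCP pose, the force and the opening at its end, in the units of the state.
- read_state(): the state, without advancing time (a new reading comes with each control period).
- read_camera(name): name is "side" or "top" or "wrist"; returns (picture, depth): 480x640x3 uint8, blue, green, red; 480x640 float32, m along the optical axis (not along the pixel's ray), 0 where there is no reading.
- camera_params(name): a dict with "K" (3x3 intrinsics, pixels), "eye" and "orientation" of the camera in the world. Camera axes: x right, y up, looking along -z (the intrinsics and any distortion apply to the point x, -y, -z); pixel columns grow to the right and rows downward; lengths in m; the calibration is good to about 2 mm. A picture is of the moment at which its call begins: read the wrist's pose just before it. camera_params takes no time and is no camera call; for the wrist camera it gives the pose at the moment of the call.
- close_job(): hands the job in, once; it reports no verdict.
The state is a dict: "t": time; "q": joint angles; "dq": joint speeds; "joint_torque": joint torques, N m; "tool_pos": TCP position; "orientation": TCP orientation; "force": force on the tool from outside, world axes, zero at the start; "wrist_torque": the same for the moment, N m; "opening": finger opening in m.
Only numpy, scipy, OpenCV 4.12 (cv2) and the standard library are available. Lean on these libraries where they do the work, as an engineer would, in place of code of your own. Each camera call takes 0.05 s, during which the arm holds its last target.

## Working session

There is one attempt and no reset: what is moved stays moved. The work goes in short steps, Python scripts to look and compute and a tool call to move; the robot and the scene stay as the last step left them, time stands still between calls to the robot, and variables do not carry over. Pictures are saved under pics/ and viewed, and the job is handed in when it is done.

Besides the shell and the picture viewer there is one more tool, called after "Emit:" as name(argument=value, ...), one argument or row to a line, values as JSON. play_rows: Moves the arm, as the interface text tells. Its arguments: {"type":"object","properties":{"increments":{"type":"array"},"jaw":{"type":"number"},"squeeze":{"type":"number"}},"required":["increments"]}

```bash
ls; mkdir -p pics
cat > h.py <<'E'
from plant import *
import numpy as np, cv2
from scipy.spatial.transform import Rotation as R
def save(n,f):
    im,d=read_camera(n); cv2.imwrite(f,im); np.save(f.replace('.png','.npy'),d); return im,d
def Rm(o):
    o=np.array(o,float)
    return R.from_rotvec(o).as_matrix() if o.shape==(3,) else (o if o.shape==(3,3) else R.from_quat(o).as_matrix())
def unproj(p,d):  # full point map in world
    K=np.array(p['K']);v,u=np.mgrid[0:d.shape[0],0:d.shape[1]]
    x=(u-K[0,2])/K[0,0]*d; y=(v-K[1,2])/K[1,1]*d
    return np.stack([x,-y,-d],-1)@Rm(p['orientation']).T+np.array(p['eye'])
def st():
    s=read_state()
    print('t',round(s['t'],2),'pos',np.round(s['tool_pos'],4),'F',np.round(s['force'],1),'T',np.round(s['wrist_torque'],2),'op',round(s['opening'],4))
    print('q',np.round(s['q'],3)); print(np.round(Rm(s['orientation']),3)); return s
E
python3 - <<'E'
from h import *
s=st(); print(s.keys())
for n in ['side','top','wrist']:
    p=camera_params(n); print(n,p); save(n,f'pics/{n}0.png')
E
```

```text
pics
t 0.0 pos [0.2322 0.5527 0.2286] F [ 0.2  0.2 -0.1] T [0.   0.03 0.03] op 0.093
q [ 1.088  0.131  1.489 -0.     1.523 -0.085]
[[ 0.387  0.922 -0.001]
 [ 0.922 -0.387 -0.002]
 [-0.002 -0.    -1.   ]]
dict_keys(['t', 'q', 'dq', 'joint_torque', 'tool_pos', 'orientation', 'force', 'wrist_torque', 'opening'])
side {'K': array([[497.97965571,   0.        , 324.60923984],
       [  0.        , 497.97965571, 244.90916488],
       [  0.        ,   0.        ,   1.        ]]), 'eye': array([ 0.53917334, -0.85036858,  1.00225532]), 'orientation': array([ 0.75044532, -0.02657669, -0.02945365])}
top {'K': array([[527.43812625,   0.        , 322.31948995],
       [  0.        , 527.43812625, 229.5521571 ],
       [  0.        ,   0.        ,   1.        ]]), 'eye': array([ 0.32695857, -0.03683133,  1.45322869]), 'orientation': array([ 0.12256992, -0.14108443, -1.57222559])}
wrist {'K': array([[363.02551202,   0.        , 326.97560262],
       [  0.        , 363.02551202, 242.33894717],
       [  0.        ,   0.        ,   1.        ]]), 'eye': array([0.16295495, 0.58144046, 0.38403151]), 'orientation': array([-0.24321911, -0.16002829,  1.16531688])}
```

View pics/side0.png

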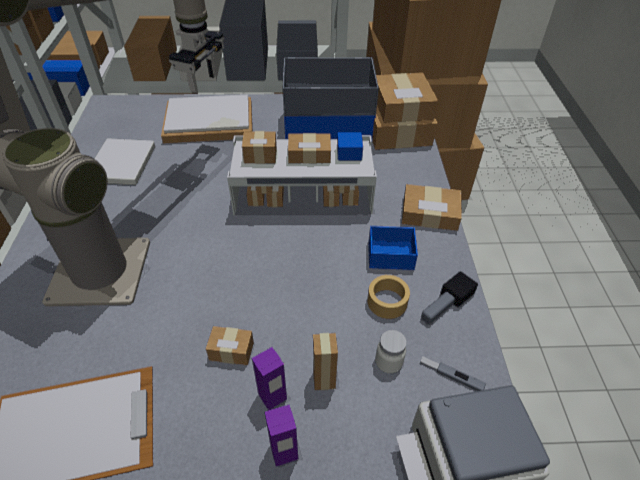

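View pics/top0.png

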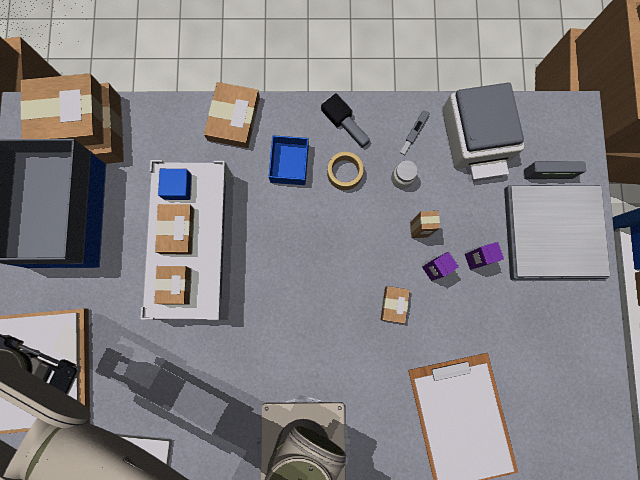

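View pics/wrist0.png

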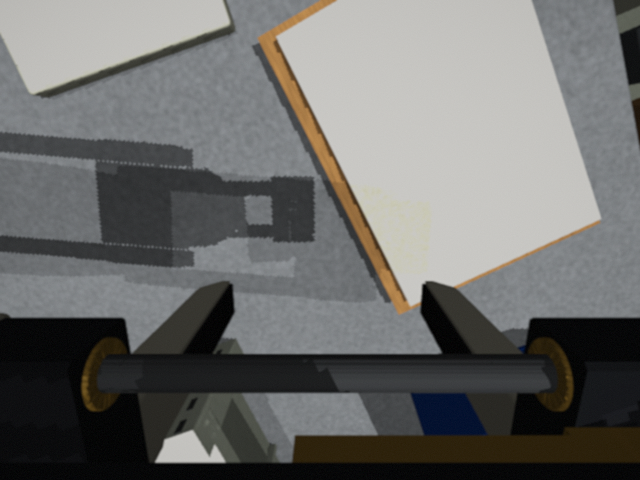

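Run:
```python
from h import *
im=cv2.imread('pics/top0.png'); d=np.load('pics/top0.npy'); p=camera_params('top'); P=unproj(p,d)
a=cv2.resize(im[195:285,370:520],None,fx=5,fy=5,interpolation=cv2.INTER_CUBIC)
cv2.imwrite('pics/zc.png',a)
b=cv2.resize(im[150:330,130:290],None,fx=3,fy=3,interpolation=cv2.INTER_CUBIC); cv2.imwrite('pics/zr.png',b)
# rack lip: high points z .13-.15 white
m=(P[...,2]>0.132)&(P[...,2]<0.15)&(P[...,1]>0.1)&(P[...,1]<0.5)
n,l,s,c=cv2.connectedComponentsWithStats(m.astype(np.uint8))
for i in range(1,n):
    if s[i,4]>40: pts=P[l==i]; print(s[i],pts.mean(0).round(3),cv2.minAreaRect((pts[:,:2]*1000).astype(np.float32)))
m=(P[...,2]>0.10)&(P[...,2]<0.131)&(P[...,1]>0.1)&(P[...,1]<0.5)
n,l,s,c=cv2.connectedComponentsWithStats(m.astype(np.uint8))
for i in range(1,n):
    if s[i,4]>40: pts=P[l==i]; print(s[i],pts.mean(0).round(3),cv2.minAreaRect((pts[:,:2]*1000).astype(np.float32)))
ds=np.load('pics/side0.npy'); ps=camera_params('side'); Ps=unproj(ps,ds)
# carton top by side depth
ims=cv2.imread('pics/side0.png')
m=(abs(Ps[...,2]-.15)<.006)&(abs(Ps[...,0]-.571)<.05)&(abs(Ps[...,1]+.323)<.05)
pts=Ps[m];print(len(pts),pts.mean(0),cv2.minAreaRect((pts[:,:2]*1000).astype(np.float32)))
cv2.imwrite('pics/zs.png',cv2.resize(ims[130:220,220:390],None,fx=4.5,fy=4.5,interpolation=cv2.INTER_CUBIC))
```

```text
[150 160  14  13  63] [0.723 0.379 0.139] ((717.7236328125, 373.59765625), (31.321674346923828, 30.90609359741211), 88.9013442993164)
[207 161  19 159 457] [0.525 0.203 0.14 ] ((529.6625366210938, 213.83682250976562), (30.005550384521484, 402.99664306640625), 89.05044555664062)
[188 173   5  24  46] [0.665 0.284 0.141] ((666.6962890625, 284.7502136230469), (60.64814376831055, 6.61890983581543), 3.4265379905700684)
[162 198  28   3  49] [0.631 0.32  0.14 ] ((630.5527954101562, 319.8011474609375), (3.3956165313720703, 67.56887817382812), 0.7491587400436401)
[190 206   5  48  79] [0.55  0.276 0.141] ((550.005126953125, 274.82904052734375), (5.439494609832764, 119.29724884033203), 89.80297088623047)
[187 268   5  36  65] [0.409 0.277 0.141] ((410.59661865234375, 277.0916748046875), (3.27590012550354, 86.33204650878906), 89.26451110839844)
[141 307  13  13  54] [0.341 0.386 0.139] ((339.1579284667969, 385.4488830566406), (38.853309631347656, 20.886213302612305), 42.00105667114258)
[ 143  161   80  158 6446] [0.517 0.285 0.127] ((531.7041015625, 300.00018310546875), (185.4761199951172, 401.5909423828125), 89.26377868652344)
[224 164   3  34  47] [0.685 0.199 0.121] ((683.1529541015625, 198.68408203125), (3.0020358562469482, 91.68807220458984), 89.4150390625)
[219 281   3  39  52] [0.371 0.203 0.121] ((375.2059631347656, 202.6935577392578), (2.2781224250793457, 93.96927642822266), 88.08038330078125)
516 [ 0.57012453 -0.32468868  0.15204068] ((570.1940307617188, -322.8551025390625), (45.89071273803711, 48.33503341674805), 2.794140338897705)
```

View pics/zc.png

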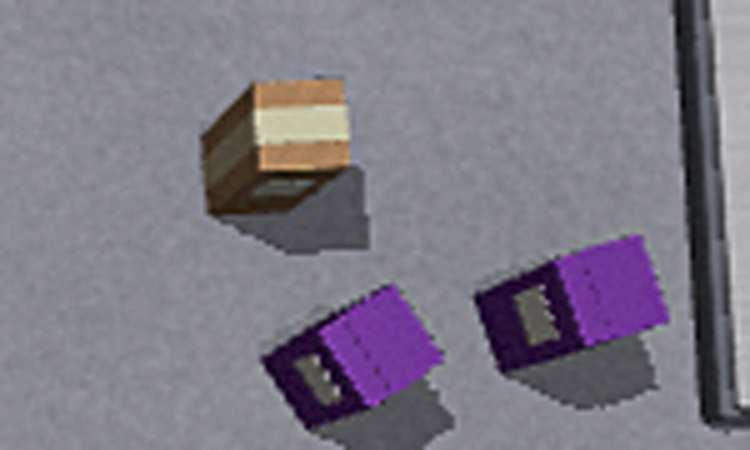

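View pics/zs.png

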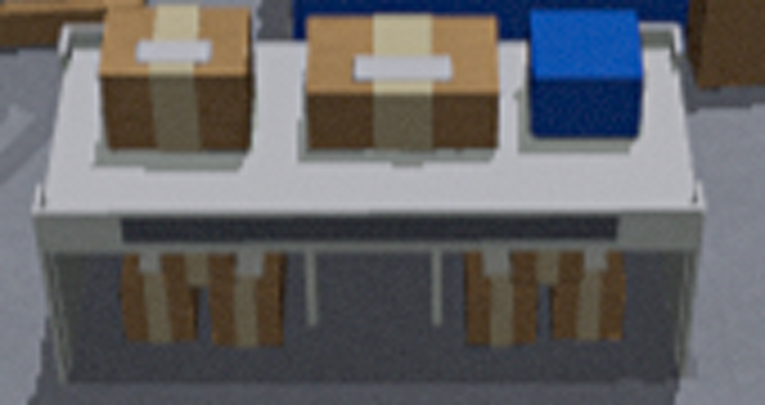

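View pics/zr.png

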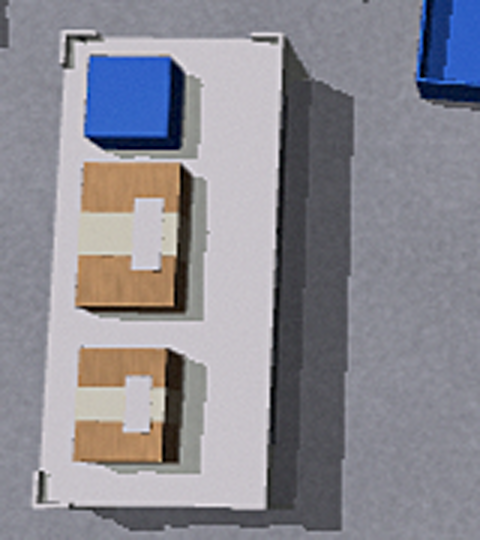

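```bash
cat >> h.py <<'E'
def ray(n,u,v,z,p=None):
    p=p or camera_params(n);K=np.array(p['K'])
    d=Rm(p['orientation'])@np.array([(u-K[0,2])/K[0,0],-(v-K[1,2])/K[1,1],-1]); e=np.array(p['eye'])
    return e+d*(z-e[2])/d[2]
E
python3 - <<'E'
from h import *
c=np.array([ray('top',370+u/5,195+v/5,.15)[:2] for u,v in [(255,85),(342,80),(350,163),(258,170)]])
print(c.round(4),c.mean(0))
for i in range(4):
    e=c[(i+1)%4]-c[i]; print(np.hypot(*e).round(4),np.degrees(np.arctan2(e[1],e[0])).round(1))
im=cv2.imread('pics/side0.png')
cv2.imwrite('pics/zs2.png',cv2.resize(im[320:400,280:360],None,fx=7,fy=7,interpolation=cv2.INTER_CUBIC))
# bay partitions from side zoom: tops at (310,250),(437,250)
for u,v,z in [(310,325,0),(437,325,0),(60,380,0),(685,380,0),(35,210,.142),(703,210,.142)]: print(ray('side',220+u/4.5,130+v/4.5,z).round(4))
E
```

```text
[[ 0.5915 -0.3025]
 [ 0.5939 -0.3467]
 [ 0.5513 -0.3489]
 [ 0.5479 -0.3024]] [ 0.57112386 -0.32509324]
0.0442 -86.9
0.0426 -177.1
0.0466 94.1
0.0436 -0.2
[0.4863 0.2606 0.    ]
[0.5706 0.2588 0.    ]
[0.3256 0.2112 0.    ]
[0.7304 0.2023 0.    ]
[0.3279 0.2093 0.142 ]
[0.7293 0.2014 0.142 ]
```

View pics/zs2.png

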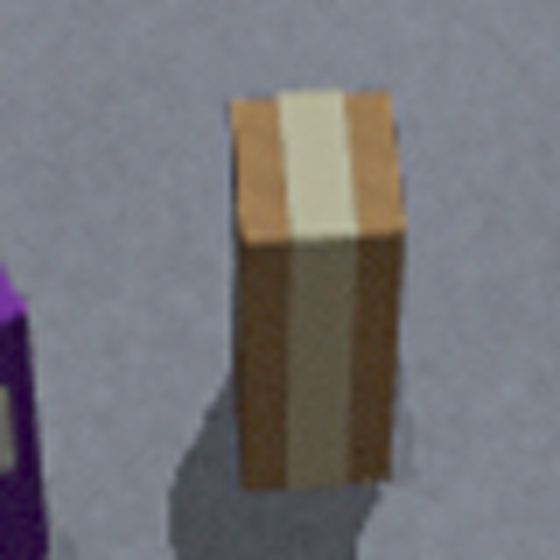

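Emit:
play_rows(
  increments=[
    [[-3.5,3.4,-0.6,0.12],[-7,6.8,-1.2,0.24],[-10.5,10.2,-1.8,0.36],[-14,13.6,-2.4,0.48],[-17.5,17,-3,0.6]],
  ],
  jaw=7.5,
  squeeze=10,
)

```text
t: 0.65
tool_pos: [0.3213, 0.3238, 0.2589]
orientation: [3.014, 0.881, -0.002]
force: [0.6, 0.4, 1.2]
opening: 0.0749
```

```bash
cat >> h.py <<'E'
def go(tgt,yaw=None,n=None):
    """shift in tool axes (cm), turn"""
    s=read_state();M=Rm(s['orientation']); d=np.array(tgt)-np.array(s['tool_pos'])
    y0=np.degrees(np.arctan2(M[1,0],M[0,0]))
    t=0 if yaw is None else np.radians(y0-yaw)
    print('t',round(s['t'],2),'pos',np.round(s['tool_pos'],4),'yaw',y0.round(2),'z',M[:,2].round(4),'F',np.round(s['force'],1),'op',round(s['opening'],4))
    print('shift cm',(M.T@d*100).round(2),'turn',round(t,3),'dist',np.linalg.norm(d).round(3)); return s
E
python3 - <<'E'
from h import *
go([.571,-.325,.25],2.5)
E
```

```text
t 0.65 pos [0.3213 0.3238 0.2589] yaw 32.58 z [-7.0e-04 -1.5e-03 -1.0e+00] F [0.6 0.4 1.2] op 0.0749
shift cm [-13.89  68.12   0.98] turn 0.525 dist 0.695
```

Emit:
play_rows(
  increments=[
    [[-1,4.8,0,0.1],[-2,9.6,0,0.2],[-3,14.4,0,0.3],[-4,19.2,0,0.41],[-5,24,0,0.52]],
  ],
)

```text
t: 1.15
tool_pos: [0.4085, 0.0927, 0.2593]
orientation: [3.139, 0.07, -0.0]
force: [1.0, -0.2, 0.3]
opening: 0.075
```

Run:
```python
from h import *
go([.571,-.325,.22],2.5)
```

```text
t 1.15 pos [0.4085 0.0927 0.2593] yaw 2.54 z [-2.0e-04 -1.4e-03 -1.0e+00] F [ 1.  -0.2  0.3] op 0.075
shift cm [14.39 42.44  3.98] turn 0.001 dist 0.45
```

Emit:
play_rows(
  increments=[
    [[1.5,4.5,0.4,0],[3,9,0.8,0],[4.5,13.5,1.2,0],[6,18,1.6,0],[7.5,22.5,2,0]],
  ],
)

```text
t: 1.65
tool_pos: [0.4936, -0.1308, 0.2392]
orientation: [3.14, 0.069, -0.0]
force: [0.1, 0.5, 0.3]
opening: 0.0744
```

Emit:
play_rows(
  increments=[
    [[1.5,4.5,0.4,0],[3,9,0.8,0],[4.5,13.5,1.2,0],[6,17.5,1.6,0],[6.5,19,2,0]],
  ],
)

```text
t: 2.15
tool_pos: [0.5669, -0.3214, 0.2179]
orientation: [3.14, 0.065, -0.002]
force: [-0.1, 0.8, -0.8]
opening: 0.0748
```

Run:
```python
from h import *
im,d=save('wrist','pics/w1.png'); save('top','pics/t1.png')
go([.571,-.325,.14],2.5)
```

```text
t 2.25 pos [ 0.5662 -0.3197  0.2173] yaw 2.37 z [-0.0025 -0.     -1.    ] F [-0.2  0.5 -0.6] op 0.075
shift cm [0.47 0.55 7.73] turn -0.002 dist 0.078
```

View pics/w1.png

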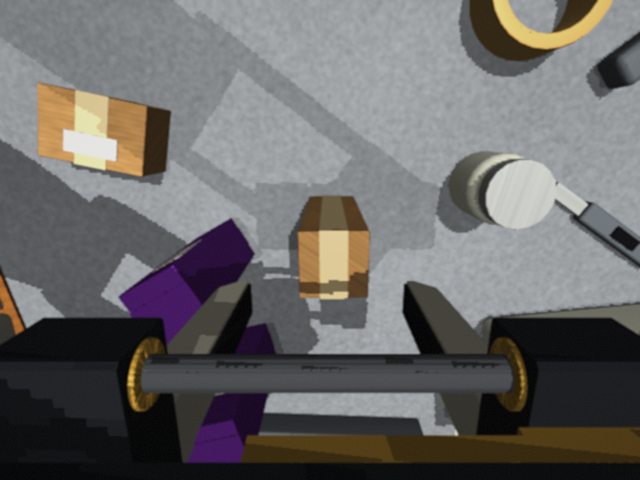

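Run:
```python
from h import *
im=cv2.imread('pics/w1.png');g=im
print(camera_params('wrist')['eye'])
c=np.array([ray('wrist',u,v,.15)[:2] for u,v in [(299,233),(369,233),(370,297.5),(298.5,297.5)]]); print(c.round(4),c.mean(0).round(4))
cv2.imwrite('pics/w1z.png',cv2.resize(im[180:320,260:410],None,fx=5,fy=4,interpolation=cv2.INTER_CUBIC))
```

```text
[ 0.56382569 -0.24502655  0.37266695]
[[ 0.5478 -0.3024]
 [ 0.5921 -0.3005]
 [ 0.596  -0.3447]
 [ 0.5484 -0.3467]] [ 0.5711 -0.3236]
```

View pics/w1z.png

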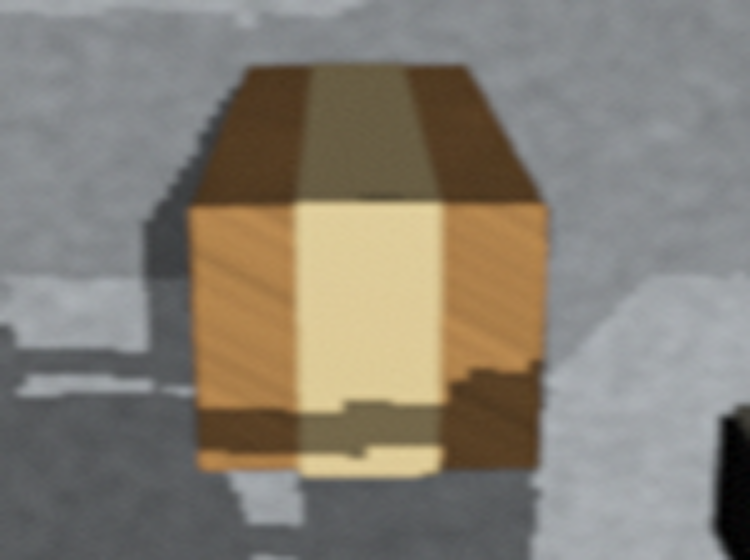

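Emit:
play_rows(
  increments=[
    [[0.48,0.4,2,0],[0.48,0.4,4.5,0],[0.48,0.4,7,0],[0.48,0.4,9,0],[0.48,0.4,9.75,0]],
  ],
)

```text
t: 2.75
tool_pos: [0.5695, -0.3214, 0.1172]
orientation: [-3.138, -0.066, 0.009]
force: [-0.8, 0.6, -0.1]
opening: 0.075
```

Emit:
play_rows(
  increments=[
    [[0,0,0,0],[0,0,0,0],[0,0,0,0],[0,0,0,0]],
  ],
  jaw=3,
  squeeze=6,
)

```text
t: 3.15
tool_pos: [0.5702, -0.3218, 0.1187]
orientation: [-3.139, -0.066, 0.006]
force: [-0.8, 0.9, -0.6]
opening: 0.0475
```

Run:
```python
from h import *
go([.571,-.3236,.12],2.5)
st()
```

```text
t 3.15 pos [ 0.5702 -0.3218  0.1187] yaw 2.42 z [-0.0041  0.0013 -1.    ] F [-0.8  0.9 -0.6] op 0.0475
shift cm [ 0.07  0.19 -0.13] turn -0.001 dist 0.002
t 3.15 pos [ 0.5702 -0.3218  0.1187] F [-0.8  0.9 -0.6] T [-0.06  0.06 -0.03] op 0.0475
q [-5.910e-01  3.520e-01  1.436e+00 -1.000e-03  1.358e+00 -6.330e-01]
[[ 0.999  0.042 -0.004]
 [ 0.042 -0.999  0.001]
 [-0.004 -0.002 -1.   ]]
```

```bash
cat >> h.py <<'E'
def arc(y0,z0,th0,ths):
    """grasp rel pivot (y0,z0) at th0=now deg; print tool y,z shifts cm for ths deg rotation toward +y"""
    for t in ths:
        a=np.radians(t-th0); y=y0*np.cos(a)+z0*np.sin(a); z=-y0*np.sin(a)+z0*np.cos(a)
        print(t,'tool y %.2f z %.2f'%(-(y-y0)*100,-(z-z0)*100))
E
python3 - <<'E'
from h import *
arc(-.0212,.1267,0,range(0,91,4))
E
```

```text
0 tool y -0.00 z -0.00
4 tool y -0.89 z -0.12
8 tool y -1.78 z -0.17
12 tool y -2.68 z -0.16
16 tool y -3.57 z -0.09
20 tool y -4.46 z 0.04
24 tool y -5.34 z 0.23
28 tool y -6.20 z 0.49
32 tool y -7.04 z 0.80
36 tool y -7.85 z 1.17
40 tool y -8.64 z 1.60
44 tool y -9.40 z 2.08
48 tool y -10.12 z 2.62
52 tool y -10.80 z 3.20
56 tool y -11.44 z 3.83
60 tool y -12.03 z 4.50
64 tool y -12.58 z 5.21
68 tool y -13.07 z 5.96
72 tool y -13.51 z 6.74
76 tool y -13.90 z 7.55
80 tool y -14.23 z 8.38
84 tool y -14.50 z 9.24
88 tool y -14.71 z 10.11
```

Emit:
play_rows(
  increments=[
    [[0,0,0,0],[0,0,0,0]],
  ],
  jaw=3,
  squeeze=8,
)

```text
t: 3.35
tool_pos: [0.5702, -0.3218, 0.1189]
orientation: [-3.139, -0.066, 0.006]
force: [-0.1, 0.9, -2.1]
opening: 0.0457
```

Emit:
play_rows(
  increments=[
    [[0,-0.45,-0.06,0],[0,-0.9,-0.12,0],[0,-1.5,-0.15,0],[0,-2.1,-0.17,0],[0,-2.7,-0.16,0]],
  ],
)

```text
t: 3.85
tool_pos: [0.569, -0.2941, 0.1204]
orientation: [-3.139, -0.067, 0.007]
force: [-1.2, 0.4, -5.0]
opening: 0.0458
```

Run:
```python
from h import *
st(); im,d=save('side','pics/s2.png')
cv2.imwrite('pics/s2z.png',cv2.resize(im[260:420,220:420],None,fx=4,fy=3.7))
```

```text
t 3.85 pos [ 0.569  -0.2941  0.1204] F [-1.2  0.4 -5. ] T [ 0.02  0.11 -0.04] op 0.0458
q [-5.560e-01  3.140e-01  1.480e+00 -1.000e-03  1.352e+00 -5.990e-01]
[[ 0.999  0.042 -0.004]
 [ 0.042 -0.999  0.001]
 [-0.004 -0.002 -1.   ]]
```

View pics/s2z.png

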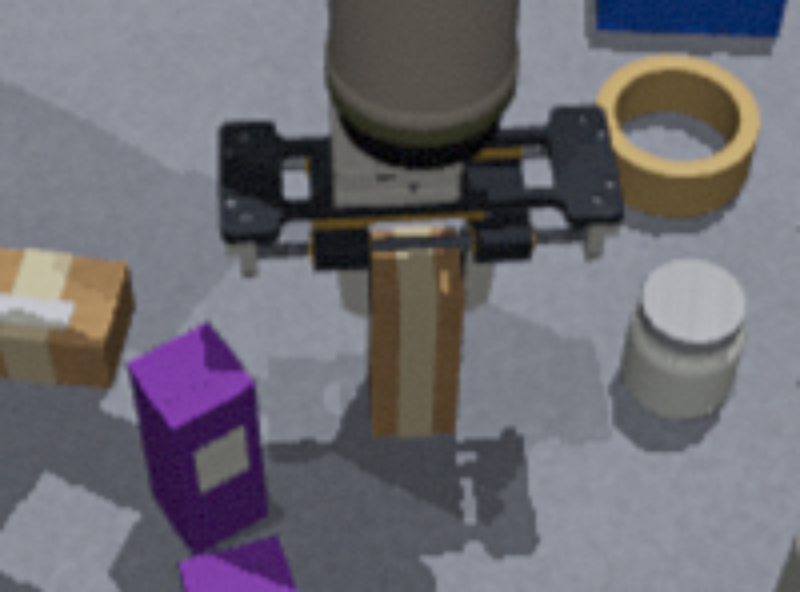

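```bash
cat >> h.py <<'E'
def face(n,f,x,y0,y1,z0,z1,hw=.015):
    d=np.load(f); P=unproj(camera_params(n),d)
    m=(abs(P[...,0]-x)<hw)&(P[...,1]>y0)&(P[...,1]<y1)&(P[...,2]>z0)&(P[...,2]<z1)
    return P[m]
E
python3 - <<'E'
from h import *
for f in ['pics/side0.png','pics/s2.png']:
    q=face('side',f.replace('png','npy'),.570,-.40,-.25,.015,.11)
    a=np.polyfit(q[:,2],q[:,1],1); print(f,len(q),'tilt deg',np.degrees(np.arctan(a[0])),'y at z=0',a[1], 'resid',np.std(q[:,1]-np.polyval(a,q[:,2])))
    print(ray('side',323 if 's2' in f else 325,377.6 if 's2' in f else 389.5,0))
E
```

```text
pics/side0.png 314 tilt deg -0.25003930316332407 y at z=0 -0.34434178072004157 resid 0.0010188325243653523
[ 0.57203299 -0.34432686  0.        ]
pics/s2.png 331 tilt deg -0.011397850459464648 y at z=0 -0.31684766297519845 resid 0.0011234435590072084
[ 0.56866421 -0.31598254  0.        ]
```

Emit:
play_rows(
  increments=[
    [[0,0,0.15,0],[0,0,0.3,0],[0,0,0.4,0]],
  ],
  squeeze=8,
)

```text
t: 4.2
tool_pos: [0.5697, -0.2937, 0.1187]
orientation: [-3.14, -0.068, 0.004]
force: [-4.2, 2.7, 11.2]
opening: 0.046
```

Emit:
play_rows(
  increments=[
    [[0,-0.45,0.15,0],[0,-0.9,0.08,0],[0,-1.35,0.05,0],[0,-1.8,0.03,0]],
  ],
)

```text
t: 4.6
tool_pos: [0.5694, -0.2759, 0.1193]
orientation: [3.141, 0.067, -0.002]
force: [-3.2, -0.7, 4.2]
opening: 0.0455
```

```bash
cat >> h.py <<'E'
def tilt(f,x,y0,y1,z0=.02,z1=.10):
    save('side',f); q=face('side',f.replace('png','npy'),x,y0,y1,z0,z1)
    a=np.polyfit(q[:,2],q[:,1],1); print(f,len(q),'tilt deg',np.degrees(np.arctan(a[0])),'y at z=0',a[1], 'resid',np.std(q[:,1]-np.polyval(a,q[:,2])))
E
python3 - <<'E'
from h import *
st(); tilt('pics/s3.png',.569,-.40,-.22)
E
```

```text
t 4.6 pos [ 0.5694 -0.2759  0.1193] F [-3.2 -0.7  4.2] T [-0.52  0.64 -0.02] op 0.0455
q [-5.320e-01  2.920e-01  1.509e+00 -1.000e-03  1.343e+00 -5.740e-01]
[[ 0.999  0.043 -0.002]
 [ 0.043 -0.999 -0.   ]
 [-0.002  0.    -1.   ]]
pics/s3.png 330 tilt deg 6.7640665590617 y at z=0 -0.31551539740752976 resid 0.001229091222303162
```

Run:
```python
from h import *
arc(-.0078,.1285,6.8,[10,13,16,19,22,25,28,31,35])
```

```text
10 tool y -0.72 z -0.02
13 tool y -1.39 z -0.01
16 tool y -2.06 z 0.04
19 tool y -2.73 z 0.13
22 tool y -3.40 z 0.25
25 tool y -4.05 z 0.40
28 tool y -4.70 z 0.59
31 tool y -5.34 z 0.81
35 tool y -6.16 z 1.16
```

Emit:
play_rows(
  increments=[
    [[0,-0.6,0.12,0],[0,-1.2,0.12,0],[0,-1.8,0.15,0],[0,-2.4,0.2,0],[0,-3.0,0.3,0]],
  ],
)

```text
t: 5.15
tool_pos: [0.568, -0.2443, 0.1158]
orientation: [-3.14, -0.068, 0.003]
force: [-1.3, -0.4, 0.5]
opening: 0.0459
```

Run:
```python
from h import *
st(); tilt('pics/s4.png',.569,-.40,-.22)
```

```text
t 5.15 pos [ 0.568  -0.2443  0.1158] F [-1.3 -0.4  0.5] T [-0.35  0.33 -0.08] op 0.0459
q [-0.489  0.259  1.554 -0.     1.33  -0.532]
[[ 0.999  0.043 -0.002]
 [ 0.043 -0.999  0.001]
 [-0.002 -0.001 -1.   ]]
pics/s4.png 432 tilt deg 19.681159630330605 y at z=0 -0.31817501590048247 resid 0.001691597943313818
```

Run:
```python
from h import *
arc(.02,.1238,19.7,list(range(24,91,4))+[90])
```

```text
24 tool y -0.92 z 0.18
28 tool y -1.77 z 0.42
32 tool y -2.59 z 0.71
36 tool y -3.39 z 1.06
40 tool y -4.17 z 1.46
44 tool y -4.92 z 1.92
48 tool y -5.63 z 2.43
52 tool y -6.31 z 2.98
56 tool y -6.94 z 3.59
60 tool y -7.53 z 4.23
64 tool y -8.08 z 4.92
68 tool y -8.57 z 5.64
72 tool y -9.02 z 6.39
76 tool y -9.41 z 7.17
80 tool y -9.74 z 7.98
84 tool y -10.02 z 8.81
88 tool y -10.24 z 9.66
90 tool y -10.33 z 10.09
```

Emit:
play_rows(
  increments=[
    [[0,-0.9,0.2,0],[0,-1.77,0.45,0],[0,-2.6,0.75,0],[0,-3.4,1.1,0],[0,-4.15,1.5,0]],
  ],
)

```text
t: 5.7
tool_pos: [0.566, -0.2009, 0.1002]
orientation: [-3.139, -0.069, 0.004]
force: [-0.3, -1.1, -2.5]
opening: 0.0463
```

Run:
```python
from h import *
st(); tilt('pics/s5.png',.567,-.40,-.15,.015,.09)
```

```text
t 5.7 pos [ 0.566  -0.2009  0.1002] F [-0.3 -1.1 -2.5] T [-0.34  0.1  -0.04] op 0.0463
q [-4.270e-01  2.300e-01  1.618e+00  1.000e-03  1.296e+00 -4.710e-01]
[[ 0.999  0.044 -0.002]
 [ 0.044 -0.999  0.002]
 [-0.002 -0.002 -1.   ]]
pics/s5.png 450 tilt deg 38.98813581831995 y at z=0 -0.3301558335455451 resid 0.0025487602511453213
```

Emit:
play_rows(
  increments=[
    [[0,-0.75,0.46,0],[0,-1.46,0.97,0],[0,-2.14,1.52,0],[0,-2.77,2.13,0],[0,-3.36,2.77,0]],
  ],
)

```text
t: 6.25
tool_pos: [0.5642, -0.1653, 0.0713]
orientation: [-3.138, -0.07, 0.005]
force: [1.0, 0.2, 0.2]
opening: 0.046
```

Emit:
play_rows(
  increments=[
    [[0,-0.55,0.69,0],[0,-1.04,1.41,0],[0,-1.49,2.16,0],[0,-1.88,2.94,0],[0,-2.2,3.75,0]],
  ],
)

```text
t: 6.75
tool_pos: [0.563, -0.1427, 0.0331]
orientation: [-3.137, -0.07, 0.005]
force: [0.3, 2.7, -0.3]
opening: 0.0463
```

Run:
```python
from h import *
st(); im,d=save('side','pics/s6.png'); cv2.imwrite('pics/s6z.png',cv2.resize(im[220:400,220:420],None,fx=4,fy=3.3))
P=unproj(camera_params('side'),d)
m=(abs(P[...,0]-.565)<.012)&(P[...,1]>-.35)&(P[...,1]<-.1)&(P[...,2]<.12)&(P[...,2]>.01)
q=P[m]; 
for y in np.arange(-.34,-.1,.01):
    k=q[abs(q[:,1]-y)<.005]; 
    if len(k): print(round(y,3),len(k),k[:,2].min().round(3),k[:,2].max().round(3))
```

```text
t 6.75 pos [ 0.563  -0.1427  0.0331] F [ 0.3  2.7 -0.3] T [0.12 0.03 0.04] op 0.0463
q [-0.338  0.263  1.714  0.002  1.169 -0.384]
[[ 0.999  0.045 -0.003]
 [ 0.045 -0.999  0.003]
 [-0.003 -0.004 -1.   ]]
-0.28 53 0.023 0.051
-0.27 81 0.011 0.053
-0.26 52 0.047 0.058
-0.25 40 0.052 0.058
-0.24 46 0.054 0.061
-0.23 45 0.054 0.063
-0.22 50 0.057 0.068
-0.21 48 0.059 0.068
-0.2 46 0.062 0.072
-0.19 47 0.063 0.075
-0.18 41 0.063 0.075
-0.17 41 0.069 0.078
-0.16 43 0.069 0.08
-0.15 44 0.074 0.083
-0.14 19 0.077 0.085
```

View pics/s6z.png

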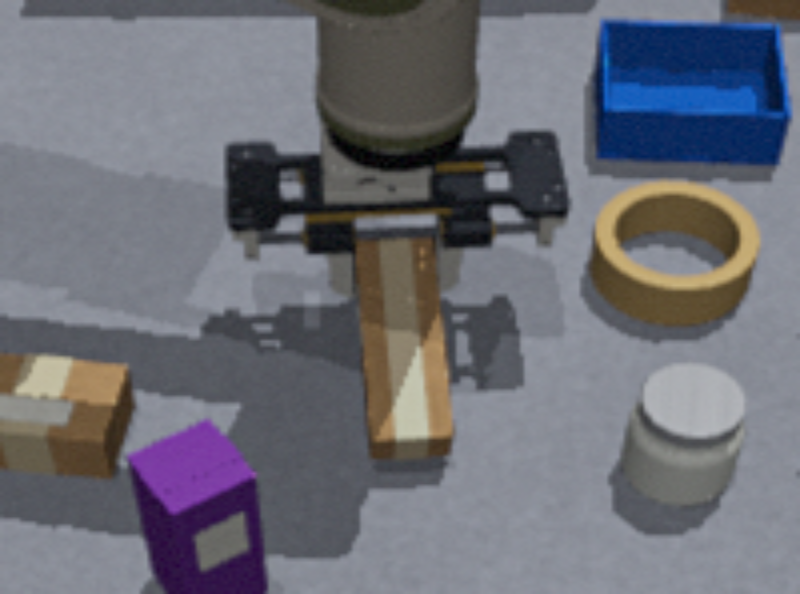

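Emit:
play_rows(
  increments=[
    [[0,-0.12,0.6,0],[0,-0.22,1.2,0],[0,-0.28,1.7,0],[0,-0.3,2.0,0],[0,-0.3,2.05,0]],
  ],
)

```text
t: 7.3
tool_pos: [0.5616, -0.139, 0.0114]
orientation: [-3.136, -0.071, 0.009]
force: [-7.0, 3.2, 9.3]
opening: 0.0463
```

```bash
cat >> h.py <<'E'
def prof(f,x,y0,y1,z1=.12,hw=.012,n='side'):
    im,d=save(n,f); P=unproj(camera_params(n),d)
    m=(abs(P[...,0]-x)<hw)&(P[...,1]>y0)&(P[...,1]<y1)&(P[...,2]<z1)&(P[...,2]>.008)
    q=P[m]
    for y in np.arange(y0,y1,.01):
        k=q[abs(q[:,1]-y)<.005]
        if len(k): print(round(y,3),len(k),np.percentile(k[:,2],[5,50,95]).round(3))
    return P
E
python3 - <<'E'
from h import *
st(); prof('pics/s7.png',.565,-.33,-.1)
E
```

```text
t 7.3 pos [ 0.5616 -0.139   0.0114] F [-7.   3.2  9.3] T [0.51 0.9  0.06] op 0.0463
q [-0.333  0.291  1.725  0.002  1.133 -0.379]
[[ 0.999  0.045 -0.006]
 [ 0.045 -0.999  0.004]
 [-0.006 -0.005 -1.   ]]
-0.28 25 [0.025 0.043 0.051]
-0.27 112 [0.013 0.04  0.051]
-0.26 42 [0.046 0.05  0.053]
-0.25 44 [0.047 0.051 0.053]
-0.24 40 [0.047 0.051 0.053]
-0.23 44 [0.049 0.052 0.055]
-0.22 40 [0.05  0.052 0.055]
-0.21 41 [0.05  0.053 0.055]
-0.2 42 [0.051 0.053 0.056]
-0.19 39 [0.052 0.054 0.057]
-0.18 40 [0.053 0.055 0.058]
-0.17 58 [0.054 0.058 0.107]
-0.16 69 [0.055 0.059 0.118]
-0.15 36 [0.053 0.057 0.061]
-0.14 31 [0.054 0.058 0.06 ]
-0.13 1 [0.056 0.056 0.056]
```

Emit:
play_rows(
  increments=[
    [[0,0,-0.05,0],[0,0,-0.1,0],[0,0,-0.1,0],[0,0,-0.1,0]],
  ],
  jaw=6.5,
  squeeze=8,
)

```text
t: 7.75
tool_pos: [0.5617, -0.1393, 0.0125]
orientation: [-3.137, -0.07, 0.009]
force: [-0.3, -0.1, 0.4]
opening: 0.0643
```

Run:
```python
from h import *
st(); prof('pics/s8.png',.565,-.33,-.1); save('top','pics/t8.png')
```

```text
t 7.75 pos [ 0.5617 -0.1393  0.0125] F [-0.3 -0.1  0.4] T [-0.04  0.08 -0.  ] op 0.0643
q [-0.333  0.289  1.725  0.002  1.134 -0.379]
[[ 0.999  0.045 -0.006]
 [ 0.045 -0.999  0.004]
 [-0.006 -0.004 -1.   ]]
-0.28 2 [0.04  0.044 0.047]
-0.27 140 [0.011 0.036 0.05 ]
-0.26 42 [0.047 0.049 0.052]
-0.25 37 [0.047 0.049 0.052]
-0.24 40 [0.046 0.048 0.051]
-0.23 44 [0.047 0.049 0.052]
-0.22 37 [0.047 0.049 0.053]
-0.21 43 [0.046 0.049 0.051]
-0.2 39 [0.047 0.05  0.052]
-0.19 39 [0.046 0.049 0.053]
-0.18 35 [0.046 0.049 0.052]
-0.17 56 [0.046 0.051 0.107]
-0.16 63 [0.046 0.052 0.118]
-0.15 36 [0.045 0.048 0.052]
-0.14 33 [0.046 0.05  0.052]
-0.13 23 [0.046 0.049 0.052]
```

View pics/t8.png

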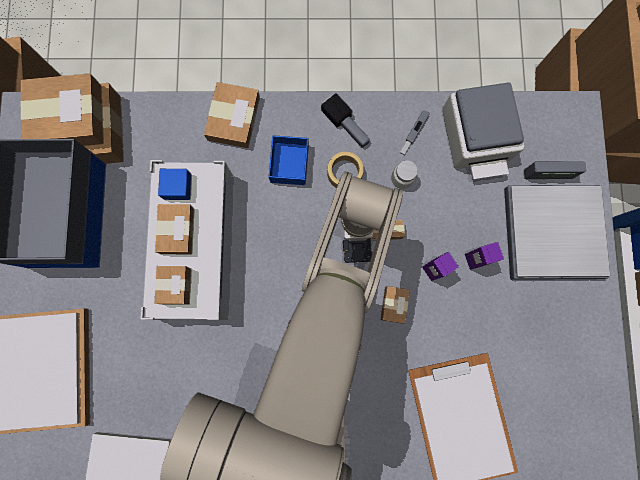

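Emit:
play_rows(
  increments=[
    [[0,2,-0.6,0],[0,4.5,-0.8,0],[0,7,-0.8,0],[0,9.5,-0.7,0],[0,11.2,-0.6,0]],
  ],
)

```text
t: 8.35
tool_pos: [0.5667, -0.2527, 0.018]
orientation: [-3.137, -0.069, 0.009]
force: [-0.7, 0.3, 0.1]
opening: 0.0649
```

Emit:
play_rows(
  increments=[
    [[0,0,0,0],[0,0,0.1,0]],
  ],
)

```text
t: 8.55
tool_pos: [0.5665, -0.2525, 0.0168]
orientation: [-3.136, -0.068, 0.009]
force: [-0.4, 0.8, 0.4]
opening: 0.065
```

Run:
```python
from h import *
go([.567,-.252,.017],2.5); im,d=save('side','pics/s9.png'); cv2.imwrite('pics/s9z.png',cv2.resize(im[220:400,220:420],None,fx=4,fy=3.3))
```

```text
t 8.55 pos [ 0.5665 -0.2525  0.0168] yaw 2.48 z [-0.0059  0.0043 -1.    ] F [-0.4  0.8  0.4] op 0.065
shift cm [ 0.05 -0.05 -0.02] turn -0.0 dist 0.001
```

View pics/s9z.png

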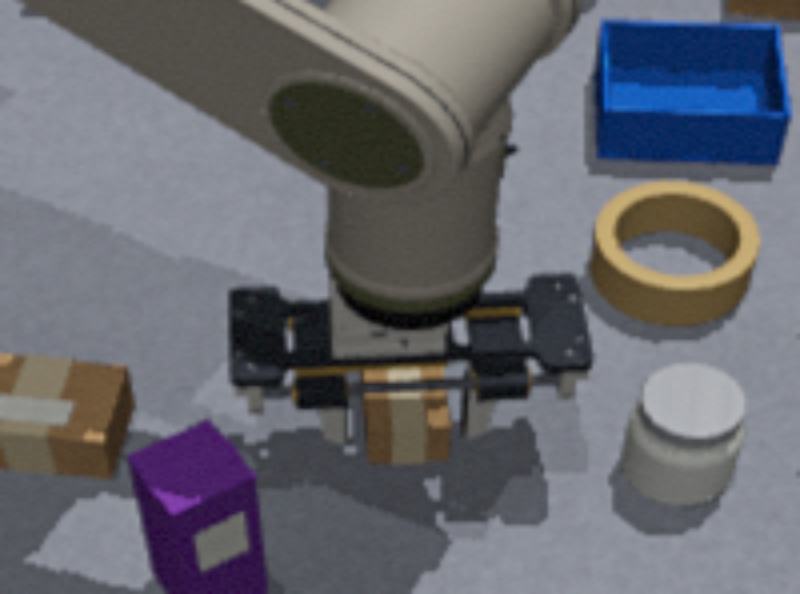

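Emit:
play_rows(
  increments=[
    [[0,0,0,0],[0,0,0,0],[0,0,0,0],[0,0,0,0]],
  ],
  jaw=3,
  squeeze=8,
)

```text
t: 9.0
tool_pos: [0.5665, -0.2511, 0.0165]
orientation: [-3.136, -0.07, 0.01]
force: [0.9, 2.2, 0.5]
opening: 0.0457
```

Run:
```python
from h import *
s=go([.567,-.252,.017],2.5)
print(); arc(-.128,.0248,0,range(0,93,4))
```

```text
t 9.0 pos [ 0.5665 -0.2511  0.0165] yaw 2.56 z [-0.0062  0.0051 -1.    ] F [0.9 2.2 0.5] op 0.0457
shift cm [ 0.04  0.09 -0.05] turn 0.001 dist 0.001

0 tool y -0.00 z -0.00
4 tool y -0.20 z -0.89
8 tool y -0.47 z -1.76
12 tool y -0.80 z -2.61
16 tool y -1.18 z -3.43
20 tool y -1.62 z -4.23
24 tool y -2.12 z -4.99
28 tool y -2.66 z -5.72
32 tool y -3.26 z -6.41
36 tool y -3.90 z -7.05
40 tool y -4.59 z -7.65
44 tool y -5.32 z -8.20
48 tool y -6.08 z -8.69
52 tool y -6.87 z -9.13
56 tool y -7.70 z -9.52
60 tool y -8.55 z -9.85
64 tool y -9.42 z -10.11
68 tool y -10.30 z -10.32
72 tool y -11.20 z -10.46
76 tool y -12.11 z -10.54
80 tool y -13.02 z -10.56
84 tool y -13.93 z -10.51
88 tool y -14.83 z -10.40
92 tool y -15.73 z -10.23
```

Emit:
play_rows(
  increments=[
    [[0,-0.15,-0.65,0],[0,-0.33,-1.3,0],[0,-0.6,-2.1,0],[0,-0.9,-2.8,0],[0,-1.2,-3.4,0]],
  ],
)

```text
t: 9.5
tool_pos: [0.5664, -0.2391, 0.0515]
orientation: [-3.136, -0.07, 0.009]
force: [-0.3, 1.5, -4.5]
opening: 0.0462
```

Run:
```python
from h import *
st(); im,d=save('side','pics/s10.png'); cv2.imwrite('pics/s10z.png',cv2.resize(im[220:400,220:420],None,fx=4,fy=3.3))
q=face('side','pics/s10.npy',.566,-.30,-.2,.03,.09); print(len(q)); 
for z in np.arange(.03,.09,.008):
    k=q[abs(q[:,2]-z)<.004]; print(round(z,3),len(k),np.median(k[:,1]).round(4) if len(k) else '')
im,d=save('wrist','pics/w10.png')
```

```text
t 9.5 pos [ 0.5664 -0.2391  0.0515] F [-0.3  1.5 -4.5] T [-0.2   0.08  0.02] op 0.0462
q [-0.484  0.325  1.601  0.002  1.223 -0.529]
[[ 0.999  0.045 -0.006]
 [ 0.045 -0.999  0.005]
 [-0.006 -0.005 -1.   ]]
384
0.03 0 
0.038 1 -0.2662
0.046 33 -0.2671
0.054 37 -0.2654
0.062 43 -0.2634
0.07 57 -0.2597
0.078 110 -0.2362
0.086 103 -0.2482
```

View pics/s10z.png

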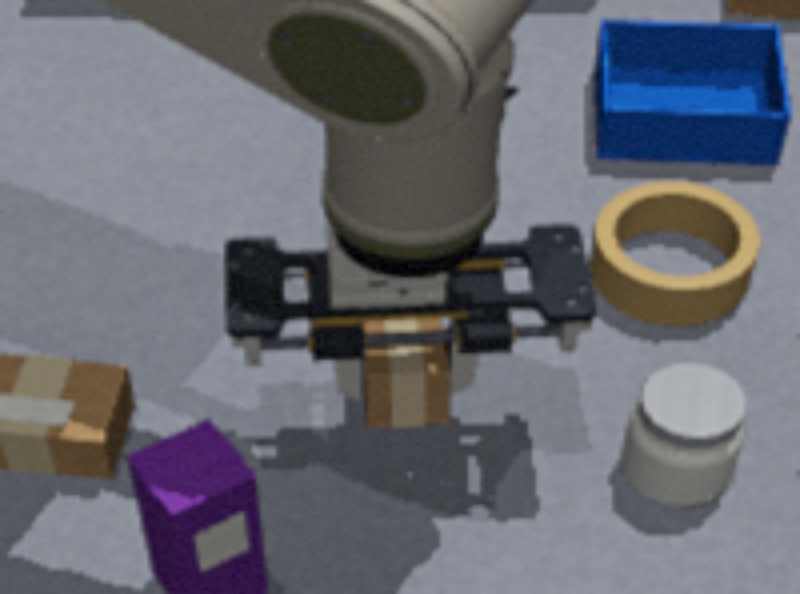

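View pics/w10.png

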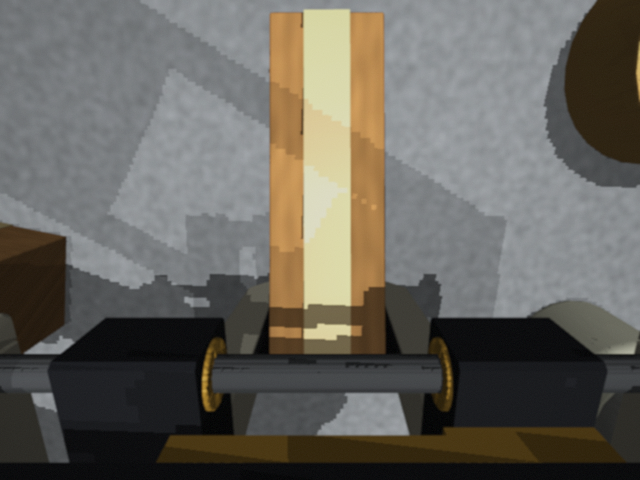

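```bash
cat >> h.py <<'E'
def wtop(f,c0=285,c1=345,new=True,r1=300):
    if new: save('wrist',f)
    d=np.load(f.replace('png','npy')); im=cv2.imread(f); P=unproj(camera_params('wrist'),d)
    k=[]
    for r in range(5,r1,15):
        q=np.median(P[r:r+3,c0:c1].reshape(-1,3),0); k.append(q); print(r,q.round(4),im[r:r+3,c0:c1].reshape(-1,3).mean(0).round())
    return np.array(k)
E
python3 - <<'E'
from h import *
k=wtop('pics/w10.png',275,380,False)
a=np.polyfit(k[2:,1],k[2:,2],1);print('slope deg',np.degrees(np.arctan(a[0])))
E
```

```text
5 [ 5.607e-01 -9.950e-02 -1.000e-04] [147. 144. 141.]
20 [ 0.5618 -0.119   0.0453] [118. 172. 198.]
35 [ 0.5621 -0.1248  0.0469] [120. 173. 201.]
50 [ 0.5624 -0.1306  0.0486] [121. 174. 201.]
65 [ 0.5626 -0.1363  0.0502] [122. 174. 200.]
80 [ 0.5629 -0.142   0.052 ] [123. 175. 202.]
95 [ 0.5632 -0.1478  0.0536] [121. 171. 198.]
110 [ 0.5634 -0.1535  0.0553] [118. 167. 196.]
125 [ 0.5637 -0.1592  0.057 ] [114. 165. 197.]
140 [ 0.5639 -0.1649  0.0586] [112. 163. 193.]
155 [ 0.5642 -0.1706  0.0602] [115. 167. 197.]
170 [ 0.5645 -0.1763  0.0619] [121. 172. 200.]
185 [ 0.5647 -0.182   0.0635] [128. 173. 200.]
200 [ 0.565  -0.1877  0.0652] [127. 174. 200.]
215 [ 0.5649 -0.1934  0.0668] [125. 172. 198.]
230 [ 0.5655 -0.1991  0.0685] [121. 170. 197.]
245 [ 0.5658 -0.2048  0.0701] [118. 169. 196.]
260 [ 0.566  -0.2104  0.0718] [115. 165. 191.]
275 [ 0.5663 -0.2161  0.0734] [116. 166. 192.]
290 [ 0.5666 -0.2217  0.0751] [110. 156. 179.]
slope deg -16.156103699866172
```

Run:
```python
from h import *
arc(-.110,.0595,16.2,list(range(20,93,4))+[90])
```

```text
20 tool y -0.42 z -0.72
24 tool y -0.91 z -1.44
28 tool y -1.45 z -2.12
32 tool y -2.04 z -2.77
36 tool y -2.67 z -3.37
40 tool y -3.34 z -3.93
44 tool y -4.04 z -4.44
48 tool y -4.79 z -4.90
52 tool y -5.56 z -5.31
56 tool y -6.36 z -5.66
60 tool y -7.18 z -5.96
64 tool y -8.02 z -6.20
68 tool y -8.87 z -6.37
72 tool y -9.74 z -6.49
76 tool y -10.61 z -6.55
80 tool y -11.48 z -6.55
84 tool y -12.35 z -6.48
88 tool y -13.22 z -6.36
92 tool y -14.07 z -6.17
90 tool y -13.64 z -6.27
```

Emit:
play_rows(
  increments=[
    [[0,-0.42,-0.72,0],[0,-0.91,-1.44,0],[0,-1.45,-2.12,0],[0,-2.04,-2.77,0],[0,-2.67,-3.37,0]],
  ],
)

```text
t: 10.1
tool_pos: [0.566, -0.2122, 0.0866]
orientation: [-3.137, -0.071, 0.006]
force: [0.1, -1.1, -2.7]
opening: 0.046
```

Emit:
play_rows(
  increments=[
    [[0,-0.67,-0.56,0],[0,-1.37,-1.07,0],[0,-2.12,-1.53,0],[0,-2.89,-1.94,0],[0,-3.69,-2.29,0]],
  ],
)

```text
t: 10.6
tool_pos: [0.5646, -0.175, 0.1103]
orientation: [-3.137, -0.071, 0.006]
force: [-0.3, -1.1, -2.3]
opening: 0.046
```

Run:
```python
from h import *
st();k=wtop('pics/w11.png',290,365)
```

```text
t 10.6 pos [ 0.5646 -0.175   0.1103] F [-0.3 -1.1 -2.3] T [-0.36  0.24  0.05] op 0.046
q [-0.389  0.197  1.637  0.002  1.313 -0.434]
[[ 0.999  0.045 -0.004]
 [ 0.045 -0.999  0.004]
 [-0.004 -0.004 -1.   ]]
5 [ 0.5575 -0.0158  0.0009] [157. 154. 150.]
20 [ 0.5579 -0.0244  0.001 ] [158. 155. 151.]
35 [ 0.5583 -0.0331  0.0009] [160. 157. 153.]
50 [ 0.5587 -0.042   0.0009] [159. 156. 152.]
65 [ 0.5592 -0.0511  0.0009] [161. 158. 154.]
80 [ 0.5596 -0.0603  0.0009] [158. 155. 150.]
95 [ 0.56   -0.0697  0.0008] [162. 159. 155.]
110 [ 0.5605 -0.0794  0.0009] [163. 160. 156.]
125 [ 0.561  -0.0902  0.0299] [113. 151. 175.]
140 [ 0.5615 -0.0994  0.0418] [ 94. 141. 173.]
155 [ 0.5619 -0.1077  0.0525] [ 94. 140. 171.]
170 [ 0.5622 -0.1153  0.0627] [100. 148. 180.]
185 [ 0.5626 -0.1225  0.0719] [104. 153. 185.]
200 [ 0.563  -0.1291  0.0807] [103. 153. 184.]
215 [ 0.5628 -0.1354  0.0889] [103. 151. 182.]
230 [ 0.5636 -0.1411  0.0964] [100. 146. 176.]
245 [ 0.5638 -0.1466  0.1035] [100. 146. 174.]
260 [ 0.5641 -0.1517  0.1103] [102. 148. 176.]
275 [ 0.5643 -0.1566  0.1165] [103. 149. 177.]
290 [ 0.5646 -0.1611  0.1224] [100. 144. 169.]
```

View pics/w11.png

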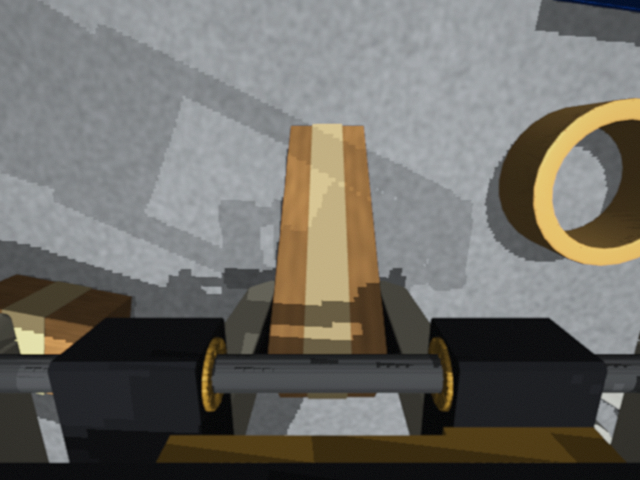

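Run:
```python
from h import *
arc(-.0495,.1183,52.5,[56,60,64,68,72,75,78,81,84,87,90])
```

```text
56 tool y -0.73 z -0.28
60 tool y -1.59 z -0.54
64 tool y -2.46 z -0.75
68 tool y -3.34 z -0.89
72 tool y -4.23 z -0.97
75 tool y -4.90 z -0.99
78 tool y -5.58 z -0.98
81 tool y -6.24 z -0.93
84 tool y -6.91 z -0.84
87 tool y -7.57 z -0.72
90 tool y -8.22 z -0.57
```

Emit:
play_rows(
  increments=[
    [[0,-0.73,-0.28,0],[0,-1.59,-0.54,0],[0,-2.46,-0.75,0],[0,-3.34,-0.89,0],[0,-4.23,-0.95,0]],
  ],
)

```text
t: 11.15
tool_pos: [0.5628, -0.1306, 0.1204]
orientation: [-3.136, -0.072, 0.005]
force: [0.2, -0.8, -5.6]
opening: 0.0458
```

Run:
```python
from h import *
st();k=wtop('pics/w12.png',295,360,r1=310)
q=k[(k[:,2]>.03)];a=np.polyfit(q[:,2],q[:,1],1);print('angle',90+np.degrees(np.arctan(a[0])))
```

```text
t 11.15 pos [ 0.5628 -0.1306  0.1204] F [ 0.2 -0.8 -5.6] T [-0.16  0.06  0.01] op 0.0458
q [-0.319  0.152  1.668  0.003  1.327 -0.366]
[[ 0.999  0.046 -0.004]
 [ 0.046 -0.999  0.005]
 [-0.003 -0.005 -1.   ]]
5 [5.558e-01 3.210e-02 5.000e-04] [159. 155. 151.]
20 [0.5555 0.0232 0.0006] [161. 158. 154.]
35 [5.56e-01 1.41e-02 5.00e-04] [161. 157. 154.]
50 [5.564e-01 4.900e-03 4.000e-04] [163. 160. 156.]
65 [ 5.568e-01 -4.600e-03  4.000e-04] [162. 159. 155.]
80 [ 5.573e-01 -1.420e-02  4.000e-04] [162. 159. 155.]
95 [ 5.578e-01 -2.400e-02  5.000e-04] [162. 159. 155.]
110 [ 5.582e-01 -3.410e-02  4.000e-04] [163. 160. 155.]
125 [ 5.587e-01 -4.420e-02  3.000e-04] [161. 158. 154.]
140 [ 0.5593 -0.0548  0.0332] [101. 146. 173.]
155 [ 0.5597 -0.0637  0.047 ] [ 90. 135. 163.]
170 [ 0.5602 -0.0718  0.0598] [ 94. 141. 169.]
185 [ 0.5606 -0.0792  0.0713] [100. 148. 177.]
200 [ 0.5609 -0.086   0.0818] [ 99. 147. 175.]
215 [ 0.5612 -0.0923  0.0916] [ 99. 147. 174.]
230 [ 0.5615 -0.098   0.1006] [ 98. 144. 170.]
245 [ 0.5618 -0.1033  0.1089] [ 98. 144. 169.]
260 [ 0.5621 -0.1083  0.1167] [100. 146. 171.]
275 [ 0.5623 -0.1129  0.1239] [102. 148. 173.]
290 [ 0.5625 -0.1173  0.1307] [102. 147. 170.]
305 [ 0.5627 -0.1214  0.137 ] [55. 80. 94.]
angle 57.3374896545222
```

Emit:
play_rows(
  increments=[
    [[0,0,0.2,0],[0,0,0.4,0],[0,0,0.6,0]],
  ],
  squeeze=5,
)

```text
t: 11.5
tool_pos: [0.5638, -0.1304, 0.116]
orientation: [-3.137, -0.072, 0.002]
force: [-1.5, -3.0, 7.0]
opening: 0.046
```

```bash
cat >> h.py <<'E'
def wang(f,c0=295,c1=360,r1=310):
    import io,contextlib
    with contextlib.redirect_stdout(io.StringIO()): k=wtop(f,c0,c1,r1=r1)
    q=k[k[:,2]>.025]; a=np.polyfit(q[:,2],q[:,1],1); th=90+np.degrees(np.arctan(a[0]))
    d=np.load(f.replace('png','npy')); P=unproj(camera_params('wrist'),d)[:r1,c0:c1]; 
    e=np.median(P,1); i=np.where(e[:,2]>.012)[0]; i=i[0] if len(i) else None
    s=read_state(); g=np.array(s['tool_pos'])+[0,0,.008]; t=np.radians(th)
    y,z=e[i+1,1],e[i+1,2]; piv=y-.046*np.sin(t); zb=z-.046*np.cos(t)
    print('th',th.round(2),'front top edge',e[i+1].round(4),'pivot y',piv.round(4),'zbot',zb.round(4),'grasp rel',(g[1:]-[piv,zb]).round(4))
    r=g[1:]-[piv,zb]; print('body: from B',(-(r[0]*np.cos(t)-r[1]*np.sin(t))).round(4),'up',(r[0]*np.sin(t)+r[1]*np.cos(t)).round(4))
E
python3 - <<'E'
from h import *
st();wang('pics/w13.png')
E
```

```text
t 11.5 pos [ 0.5638 -0.1304  0.116 ] F [-1.5 -3.   7. ] T [-0.55  0.68  0.05] op 0.046
q [-0.318  0.157  1.671  0.003  1.316 -0.365]
[[ 0.999  0.046 -0.001]
 [ 0.046 -0.999  0.004]
 [-0.001 -0.004 -1.   ]]
th 60.23 front top edge [ 0.5606 -0.0619  0.0251] pivot y -0.1018 zbot 0.0022 grasp rel [-0.0287  0.1216]
body: from B 0.1198 up 0.0354
```

Run:
```python
from h import *
arc(-.0287,.1238,60.2,[63,66,69,72,75,78,81,84,87,90])
```

```text
63 tool y -0.61 z -0.13
66 tool y -1.27 z -0.23
69 tool y -1.93 z -0.29
72 tool y -2.59 z -0.33
75 tool y -3.26 z -0.32
78 tool y -3.92 z -0.28
81 tool y -4.58 z -0.21
84 tool y -5.24 z -0.11
87 tool y -5.89 z 0.04
90 tool y -6.53 z 0.21
```

Emit:
play_rows(
  increments=[
    [[0,-0.6,0,0],[0,-1.25,-0.05,0],[0,-1.9,-0.1,0],[0,-2.55,-0.1,0]],
  ],
)

```text
t: 11.95
tool_pos: [0.5631, -0.105, 0.118]
orientation: [-3.138, -0.072, -0.0]
force: [-1.6, -0.5, 4.6]
opening: 0.0465
```

Run:
```python
from h import *
st();wang('pics/w14.png')
```

```text
t 11.95 pos [ 0.5631 -0.105   0.118 ] F [-1.6 -0.5  4.6] T [-0.38  0.66  0.05] op 0.0465
q [-0.276  0.138  1.688  0.003  1.316 -0.322]
[[ 0.999  0.046  0.   ]
 [ 0.046 -0.999  0.003]
 [ 0.    -0.003 -1.   ]]
th 70.51 front top edge [ 0.5603 -0.0564  0.0179] pivot y -0.0998 zbot 0.0026 grasp rel [-0.0042  0.1233]
body: from B 0.1177 up 0.0372
```

Emit:
play_rows(
  increments=[
    [[0,-0.55,0.05,0],[0,-1.2,0.08,0],[0,-1.85,0.12,0],[0,-2.5,0.2,0],[0,-3.0,0.28,0]],
  ],
)

```text
t: 12.5
tool_pos: [0.5615, -0.0731, 0.1148]
orientation: [-3.137, -0.073, 0.0]
force: [-0.7, 0.6, 0.0]
opening: 0.0461
```

Run:
```python
from h import *
st();wang('pics/w15.png')
```

```text
t 12.5 pos [ 0.5615 -0.0731  0.1148] F [-0.7  0.6  0. ] T [-0.1   0.22 -0.  ] op 0.0461
q [-0.223  0.124  1.709  0.004  1.31  -0.27 ]
[[ 0.999  0.046 -0.   ]
 [ 0.046 -0.999  0.004]
 [-0.    -0.004 -1.   ]]
th 84.65 front top edge [ 0.5608 -0.0544  0.0163] pivot y -0.1002 zbot 0.012 grasp rel [0.0278 0.1107]
body: from B 0.1076 up 0.0379
```

Emit:
play_rows(
  increments=[
    [[0,-0.4,0.1,0],[0,-0.8,0.2,0],[0,-1.15,0.3,0],[0,-1.15,0.3,0]],
  ],
)

```text
t: 12.95
tool_pos: [0.5609, -0.0607, 0.1116]
orientation: [-3.136, -0.074, 0.001]
force: [0.4, -0.0, 0.1]
opening: 0.0459
```

Run:
```python
from h import *
st();wang('pics/w16.png')
tilt('pics/s16.png',.562,-.15,-.05,.02,.09)
```

```text
t 12.95 pos [ 0.5609 -0.0607  0.1116] F [ 0.4 -0.   0.1] T [ 0.01  0.1  -0.11] op 0.0459
q [-0.201  0.122  1.717  0.005  1.303 -0.25 ]
[[ 0.999  0.047 -0.   ]
 [ 0.047 -0.999  0.005]
 [-0.    -0.005 -1.   ]]
th 90.23 front top edge [ 0.56   -0.0539  0.0155] pivot y -0.0999 zbot 0.0157 grasp rel [0.0391 0.1039]
body: from B 0.104 up 0.0387
pics/s16.png 213 tilt deg 0.21659493153528925 y at z=0 -0.09659157518367582 resid 0.0015598020597232462
```

Emit:
play_rows(
  increments=[
    [[0,0,0,0],[0,0,0,0],[0,0,0,0],[0,0,0,0]],
  ],
  jaw=6.5,
)

```text
t: 13.45
tool_pos: [0.5609, -0.061, 0.1116]
orientation: [-3.136, -0.073, 0.001]
force: [0.4, -0.4, -0.6]
opening: 0.0649
```

Emit:
play_rows(
  increments=[
    [[0,0.8,-0.3,0],[0,1.6,-0.7,0],[0,2.3,-0.9,0],[0,2.3,-0.9,0]],
  ],
)

```text
t: 13.85
tool_pos: [0.5625, -0.0855, 0.1212]
orientation: [-3.137, -0.071, -0.001]
force: [0.6, -1.2, 0.6]
opening: 0.0651
```

Run:
```python
from h import *
st();wang('pics/w17.png')
tilt('pics/s17.png',.562,-.15,-.05,.02,.09)
im=cv2.imread('pics/s17.png'); cv2.imwrite('pics/s17z.png',cv2.resize(im[180:360,240:440],None,fx=4,fy=3.3))
```

```text
t 13.85 pos [ 0.5625 -0.0855  0.1212] F [ 0.6 -1.2  0.6] T [-0.05  0.09  0.09] op 0.0651
q [-0.244  0.124  1.697  0.004  1.321 -0.29 ]
[[ 0.999  0.045  0.001]
 [ 0.045 -0.999  0.004]
 [ 0.001 -0.004 -1.   ]]
th 83.27 front top edge [ 0.5611 -0.0532  0.0178] pivot y -0.0989 zbot 0.0124 grasp rel [0.014  0.1165]
body: from B 0.114 up 0.0276
pics/s17.png 215 tilt deg -0.4265454057752408 y at z=0 -0.0960673404565872 resid 0.0014633912517228943
```

View pics/s17z.png

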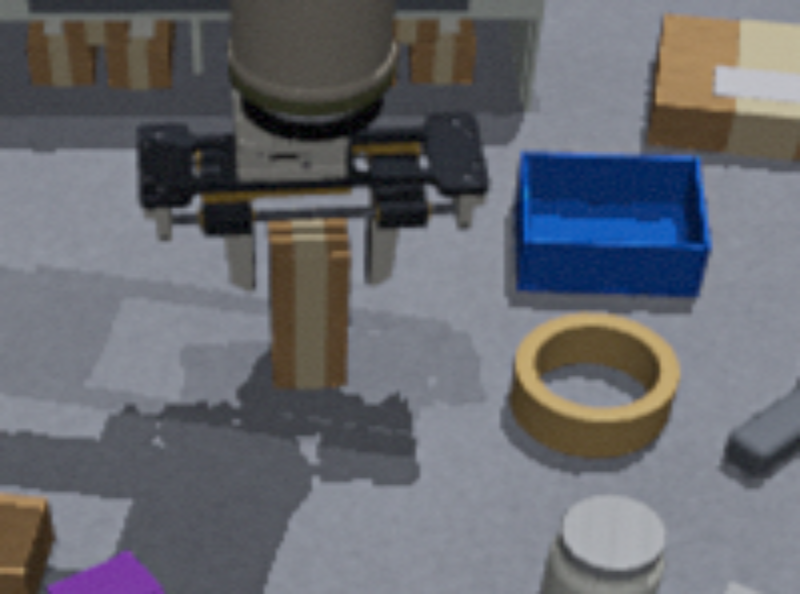

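View pics/w17.png

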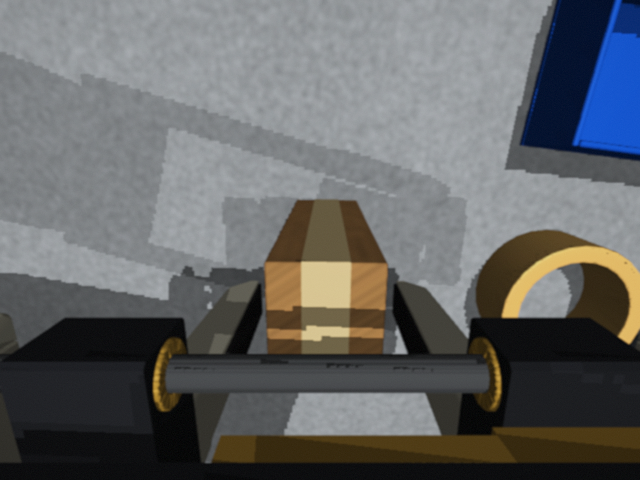

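Emit:
play_rows(
  increments=[
    [[0,0,0,0],[0,0,0,0],[0,0,0,0],[0,0,0.1,0],[0,0,0.2,0]],
  ],
  jaw=3,
  squeeze=6,
)

```text
t: 14.45
tool_pos: [0.5623, -0.0845, 0.1197]
orientation: [-3.136, -0.072, -0.001]
force: [-3.9, -0.0, 9.1]
opening: 0.0464
```

Run:
```python
from h import *
s=st(); arc(s['tool_pos'][1]+.054,s['tool_pos'][2]+.008,0,range(0,30,2))
```

```text
t 14.45 pos [ 0.5623 -0.0845  0.1197] F [-3.9 -0.   9.1] T [-0.01  0.96 -0.02] op 0.0464
q [-0.242  0.125  1.699  0.004  1.319 -0.289]
[[ 0.999  0.046  0.   ]
 [ 0.046 -0.999  0.004]
 [ 0.    -0.004 -1.   ]]
0 tool y -0.00 z -0.00
2 tool y -0.45 z -0.10
4 tool y -0.90 z -0.18
6 tool y -1.35 z -0.25
8 tool y -1.81 z -0.30
10 tool y -2.26 z -0.33
12 tool y -2.72 z -0.35
14 tool y -3.18 z -0.36
16 tool y -3.64 z -0.34
18 tool y -4.09 z -0.32
20 tool y -4.55 z -0.27
22 tool y -5.00 z -0.21
24 tool y -5.46 z -0.13
26 tool y -5.90 z -0.04
28 tool y -6.35 z 0.06
```

Emit:
play_rows(
  increments=[
    [[0,-0.45,0.1,0],[0,-0.9,0.03,0],[0,-1.35,-0.04,0],[0,-1.8,-0.1,0],[0,-2.25,-0.12,0]],
  ],
)

```text
t: 14.95
tool_pos: [0.5613, -0.0617, 0.1212]
orientation: [-3.137, -0.072, -0.001]
force: [-2.0, -1.0, 4.0]
opening: 0.0463
```

Run:
```python
from h import *
st(); tilt('pics/s18.png',.562,-.15,-.02,.02,.09)
```

```text
t 14.95 pos [ 0.5613 -0.0617  0.1212] F [-2. -1.  4.] T [-0.41  0.61 -0.  ] op 0.0463
q [-0.203  0.113  1.709  0.004  1.32  -0.25 ]
[[ 0.999  0.046  0.   ]
 [ 0.046 -0.999  0.004]
 [ 0.001 -0.004 -1.   ]]
pics/s18.png 256 tilt deg 8.675362178659787 y at z=0 -0.09707441998059933 resid 0.001824346845035014
```

Emit:
play_rows(
  increments=[
    [[0,-0.65,0.06,0],[0,-1.3,0.07,0],[0,-2.0,0.1,0],[0,-2.7,0.18,0],[0,-3.35,0.28,0]],
  ],
)

```text
t: 15.5
tool_pos: [0.5595, -0.0268, 0.118]
orientation: [-3.136, -0.073, 0.0]
force: [0.5, -1.2, -0.4]
opening: 0.0461
```

Run:
```python
from h import *
st(); tilt('pics/s19.png',.562,-.15,0.02,.02,.08)
```

```text
t 15.5 pos [ 0.5595 -0.0268  0.118 ] F [ 0.5 -1.2 -0.4] T [-0.26  0.14 -0.  ] op 0.0461
q [-0.143  0.105  1.724  0.005  1.314 -0.19 ]
[[ 0.999  0.046 -0.   ]
 [ 0.046 -0.999  0.005]
 [ 0.    -0.005 -1.   ]]
pics/s19.png 274 tilt deg 23.208719284697768 y at z=0 -0.10162978487243425 resid 0.0023553858465051227
```

Run:
```python
from h import *
arc(.026,.126,23.5,[27,31,35,39,43,47,51,55,59,63,67,71,75,79,83,87,90])
```

```text
27 tool y -0.76 z 0.18
31 tool y -1.62 z 0.45
35 tool y -2.46 z 0.77
39 tool y -3.27 z 1.15
43 tool y -4.06 z 1.59
47 tool y -4.81 z 2.08
51 tool y -5.52 z 2.62
55 tool y -6.20 z 3.22
59 tool y -6.83 z 3.85
63 tool y -7.42 z 4.53
67 tool y -7.96 z 5.25
71 tool y -8.45 z 6.00
75 tool y -8.88 z 6.79
79 tool y -9.26 z 7.61
83 tool y -9.58 z 8.45
87 tool y -9.84 z 9.30
90 tool y -9.99 z 9.96
```

Emit:
play_rows(
  increments=[
    [[0,-0.75,0.2,0],[0,-1.57,0.46,0],[0,-2.38,0.78,0],[0,-3.17,1.15,0],[0,-3.92,1.58,0]],
  ],
)

```text
t: 16.05
tool_pos: [0.5576, 0.0143, 0.1019]
orientation: [-3.135, -0.074, 0.0]
force: [-0.3, 0.2, 1.0]
opening: 0.0458
```

Run:
```python
from h import *
st(); prof('pics/s20.png',.559,-.13,.05)
```

```text
t 16.05 pos [0.5576 0.0143 0.1019] F [-0.3  0.2  1. ] T [-0.06  0.12  0.01] op 0.0458
q [-0.07   0.115  1.744  0.006  1.283 -0.119]
[[ 0.999  0.047 -0.   ]
 [ 0.047 -0.999  0.006]
 [ 0.    -0.006 -1.   ]]
-0.09 3 [0.037 0.038 0.039]
-0.08 50 [0.034 0.04  0.046]
-0.07 55 [0.043 0.05  0.058]
-0.06 52 [0.054 0.061 0.069]
-0.05 67 [0.062 0.072 0.081]
-0.04 58 [0.075 0.083 0.092]
-0.03 66 [0.086 0.095 0.103]
-0.02 58 [0.1   0.106 0.114]
-0.01 42 [0.11  0.115 0.119]
-0.0 6 [0.114 0.117 0.119]
0.04 1 [0.12 0.12 0.12]
```

Emit:
play_rows(
  increments=[
    [[0,-0.75,0.49,0],[0,-1.46,1.03,0],[0,-2.14,1.63,0],[0,-2.77,2.26,0],[0,-3.36,2.94,0]],
  ],
)

```text
t: 16.6
tool_pos: [0.5554, 0.0497, 0.0712]
orientation: [-3.134, -0.075, 0.001]
force: [0.9, 0.5, -1.8]
opening: 0.046
```

Emit:
play_rows(
  increments=[
    [[0,-0.54,0.7,0],[0,-1.03,1.45,0],[0,-1.46,2.2,0],[0,-1.8,2.95,0],[0,-1.95,3.3,0]],
  ],
)

```text
t: 17.1
tool_pos: [0.5538, 0.0698, 0.0372]
orientation: [-3.134, -0.075, 0.004]
force: [0.4, 1.0, -1.6]
opening: 0.0459
```

Run:
```python
from h import *
st(); prof('pics/s21.png',.557,-.13,.12)
```

```text
t 17.1 pos [0.5538 0.0698 0.0372] F [ 0.4  1.  -1.6] T [-0.02 -0.05  0.05] op 0.0459
q [ 0.029  0.199  1.78   0.008  1.165 -0.022]
[[ 0.999  0.048 -0.002]
 [ 0.048 -0.999  0.007]
 [-0.002 -0.007 -1.   ]]
-0.06 49 [0.021 0.04  0.05 ]
-0.05 69 [0.011 0.038 0.053]
-0.04 32 [0.048 0.052 0.056]
-0.03 31 [0.051 0.053 0.057]
-0.02 35 [0.051 0.055 0.06 ]
-0.01 34 [0.052 0.057 0.061]
-0.0 35 [0.055 0.058 0.063]
0.01 29 [0.057 0.06  0.064]
0.02 28 [0.057 0.06  0.065]
0.03 31 [0.059 0.063 0.067]
0.04 31 [0.062 0.065 0.068]
0.05 27 [0.065 0.066 0.07 ]
0.06 29 [0.065 0.067 0.071]
0.07 27 [0.065 0.069 0.074]
0.08 30 [0.068 0.071 0.076]
0.09 13 [0.07  0.072 0.075]
```

Emit:
play_rows(
  increments=[
    [[0,-0.1,0.5,0],[0,-0.15,1.0,0],[0,-0.2,1.5,0],[0,-0.2,1.85,0],[0,-0.2,2.0,0]],
  ],
)

```text
t: 17.65
tool_pos: [0.5532, 0.0718, 0.017]
orientation: [-3.134, -0.075, 0.006]
force: [-5.4, 0.5, 9.8]
opening: 0.0463
```

Run:
```python
from h import *
st(); prof('pics/s22.png',.557,-.13,.12)
```

```text
t 17.65 pos [0.5532 0.0718 0.017 ] F [-5.4  0.5  9.8] T [-0.01  0.97  0.  ] op 0.0463
q [ 0.033  0.229  1.788  0.008  1.129 -0.018]
[[ 0.999  0.048 -0.004]
 [ 0.048 -0.999  0.007]
 [-0.003 -0.007 -1.   ]]
-0.12 1 [0.008 0.008 0.008]
-0.06 27 [0.01  0.029 0.05 ]
-0.05 89 [0.012 0.035 0.051]
-0.04 27 [0.047 0.049 0.054]
-0.03 30 [0.047 0.049 0.051]
-0.02 33 [0.046 0.05  0.052]
-0.01 27 [0.047 0.049 0.052]
-0.0 30 [0.047 0.05  0.052]
0.01 28 [0.046 0.049 0.053]
0.02 26 [0.047 0.049 0.053]
0.03 25 [0.047 0.05  0.053]
0.04 39 [0.047 0.051 0.113]
0.05 42 [0.048 0.051 0.112]
0.06 25 [0.046 0.05  0.104]
0.07 26 [0.046 0.049 0.053]
0.08 21 [0.048 0.049 0.053]
0.09 21 [0.046 0.049 0.053]
0.1 5 [0.047 0.047 0.05 ]
```

Run:
```python
from h import *
d=np.load('pics/w17.npy'); p=camera_params('wrist')
# camera in tool frame: use current relative; tool-frame of points
s=read_state(); M=Rm(s['orientation']); T=np.array(s['tool_pos'])
P=unproj(p,d); Q=(P-T)@M   # same rel. geometry tool-camera
Q=Q*1000
for (u,v) in [(100,330),(100,345),(100,380),(100,420),(170,345),(170,380),(320,355),(320,375),(320,395),(320,440),(320,450),(245,300),(245,330),(225,400),(205,330),(205,380),(160,440),(300,470),(560,345),(560,400)]:
    print((u,v),Q[v,u].round(1),'depth',d[v,u].round(4))
print('cam eye tool',((np.array(p['eye'])-T)@M*1000).round(1))
```

```text
(100, 330) [-48.7 -35.3 -85.1] depth 0.0783
(100, 345) [-45.6 -34.9 -90.3] depth 0.0734
(100, 380) [-41.7 -32.1 -97.7] depth 0.067
(100, 420) [-43.9 -22.3 -96.7] depth 0.0706
(170, 345) [-33.1 -32.8 -87. ] depth 0.0772
(170, 380) [-31.8 -27.6 -91.6] depth 0.0741
(320, 355) [ -1.3 -30.2 -86.7] depth 0.0781
(320, 375) [ -1.2 -28.5 -91.2] depth 0.0743
(320, 395) [ -6.1 144.6 119.9] depth 0.3244
(320, 440) [  -1.   -21.4 -100.6] depth 0.0671
(320, 450) [  -1.   -22.1 -103.6] depth 0.0641
(245, 300) [-35.   -8.5 -11.8] depth 0.1561
(245, 330) [-32.5  -1.7 -25.3] depth 0.145
(225, 400) [-33.8   8.6 -53.2] depth 0.121
(205, 330) [-43.6  -9.  -38.3] depth 0.1305
(205, 380) [-25.  -26.9 -90.7] depth 0.0752
(160, 440) [-33.7 -16.1 -95.2] depth 0.0738
(300, 470) [  -4.2  -22.4 -107.9] depth 0.0598
(560, 345) [ 46.9 -35.2 -90.9] depth 0.0727
(560, 400) [ 44.4 -27.3 -97.2] depth 0.0688
cam eye tool [   0.3  -74.8 -155.3]
```

Emit:
play_rows(
  increments=[
    [[0,0,0,0],[0,0,-0.1,0],[0,0,-0.1,0],[0,0,-0.1,0]],
  ],
  jaw=6.5,
)

```text
t: 18.1
tool_pos: [0.5535, 0.0717, 0.0182]
orientation: [-3.134, -0.075, 0.004]
force: [0.2, 0.3, 0.7]
opening: 0.0644
```

Emit:
play_rows(
  increments=[
    [[0,2.2,-0.4,0],[0,4.6,-0.4,0],[0,7,-0.4,0],[0,9.4,-0.3,0],[0,11.0,-0.1,0]],
  ],
)

```text
t: 18.6
tool_pos: [0.5591, -0.0397, 0.0187]
orientation: [-3.134, -0.074, 0.003]
force: [0.2, 0.5, -0.3]
opening: 0.0652
```

Run:
```python
from h import *
go([.558,-.041,.017],2.7); im,d=save('wrist','pics/w23.png'); wtop('pics/w23.png',300,340,False,r1=320)
```

```text
t 18.6 pos [ 0.5591 -0.0397  0.0187] yaw 2.69 z [-0.0023  0.0063 -1.    ] F [ 0.2  0.5 -0.3] op 0.0652
shift cm [-0.11  0.12  0.17] turn -0.0 dist 0.002
5 [0.5516 0.0729 0.046 ] [183. 210. 211.]
20 [0.5518 0.0688 0.0462] [185. 211. 212.]
35 [0.5521 0.0645 0.0463] [186. 211. 212.]
50 [0.5521 0.0603 0.0463] [188. 212. 213.]
65 [0.5523 0.0559 0.0463] [189. 213. 214.]
80 [0.5525 0.0514 0.0463] [189. 213. 214.]
95 [0.5528 0.0469 0.0462] [188. 214. 215.]
110 [0.5529 0.0423 0.0461] [186. 214. 215.]
125 [0.553  0.0375 0.0461] [184. 215. 216.]
140 [0.5534 0.0327 0.0462] [182. 215. 216.]
155 [0.5534 0.0277 0.0463] [180. 215. 216.]
170 [0.5536 0.0227 0.0462] [145. 193. 210.]
185 [0.5538 0.0175 0.0461] [143. 190. 209.]
200 [0.5542 0.0122 0.0462] [141. 188. 207.]
215 [0.5543 0.0068 0.0462] [139. 188. 206.]
230 [0.5547 0.0014 0.0462] [143. 190. 206.]
245 [ 0.5547 -0.0043  0.0462] [136. 185. 204.]
260 [ 0.555  -0.0101  0.0461] [135. 183. 203.]
275 [ 0.5552 -0.016   0.0462] [134. 181. 201.]
290 [ 0.5555 -0.022   0.0462] [132. 180. 200.]
305 [ 0.5557 -0.0283  0.0461] [130. 177. 198.]
```

View pics/w23.png

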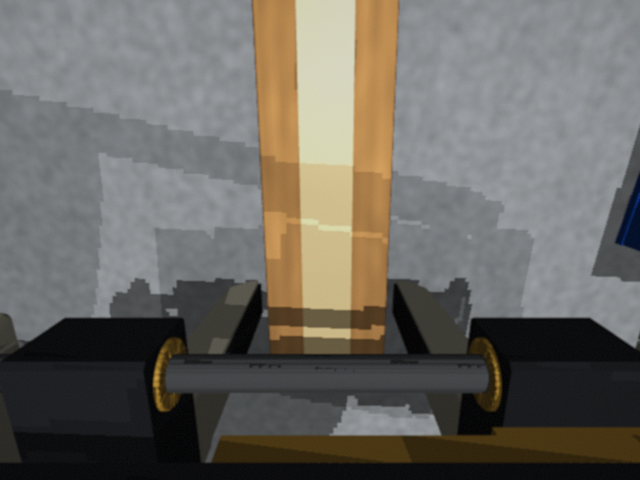

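Emit:
play_rows(
  increments=[
    [[0,0,0,0],[0,0,0,0],[0,0,0,0],[0,0,0,0]],
  ],
  jaw=3,
  squeeze=12,
)

```text
t: 19.05
tool_pos: [0.5589, -0.0406, 0.0182]
orientation: [-3.135, -0.074, 0.004]
force: [0.2, 0.7, -0.8]
opening: 0.0462
```

Run:
```python
from h import *
go([.527,.155,.019],-1.1)
```

```text
t 19.05 pos [ 0.5589 -0.0406  0.0182] yaw 2.7 z [-0.0028  0.0056 -1.    ] F [ 0.2  0.7 -0.8] op 0.0462
shift cm [ -2.26 -19.69   0.04] turn 0.066 dist 0.198
```

Emit:
play_rows(
  increments=[
    [[-0.3,-1.8,0,0.01],[-0.7,-3.8,0,0.025],[-1.2,-5.8,0,0.04],[-1.7,-7.8,0,0.055],[-2.1,-9.8,0,0.066]],
  ],
)

```text
t: 19.55
tool_pos: [0.5324, 0.0574, 0.0184]
orientation: [-3.136, 0.029, 0.006]
force: [0.8, -0.8, -3.1]
opening: 0.0461
```

Run:
```python
from h import *
st();go([.527,.155,.019],-1.1)
save('top','pics/t24.png'); im,_=save('side','pics/s24.png'); cv2.imwrite('pics/s24z.png',cv2.resize(im[150:330,220:420],None,fx=4,fy=3.3))
```

```text
t 19.55 pos [0.5324 0.0574 0.0184] F [ 0.8 -0.8 -3.1] T [-0.33  0.   -0.02] op 0.0461
q [0.008 0.172 1.85  0.006 1.123 0.024]
[[ 1.    -0.019 -0.004]
 [-0.019 -1.     0.005]
 [-0.004 -0.005 -1.   ]]
t 19.55 pos [0.5324 0.0574 0.0184] yaw -1.08 z [-0.0037  0.0053 -1.    ] F [ 0.8 -0.8 -3.1] op 0.0461
shift cm [-0.72 -9.75 -0.01] turn 0.0 dist 0.098
```

View pics/s24z.png

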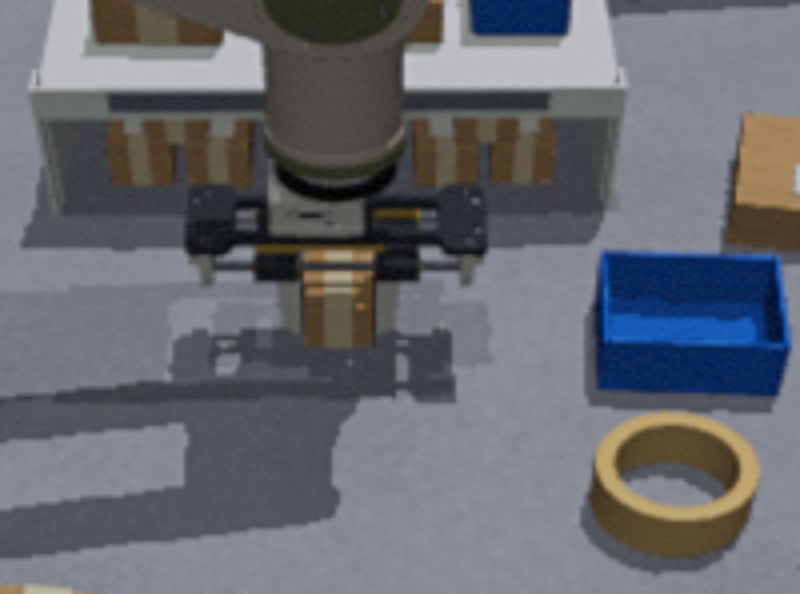

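Emit:
play_rows(
  increments=[
    [[-0.2,-2,0,0],[-0.4,-4,0,0],[-0.6,-6,0,0],[-0.7,-8,0,0],[-0.7,-9.7,0,0]],
  ],
)

```text
t: 20.15
tool_pos: [0.526, 0.1568, 0.0185]
orientation: [-3.136, 0.024, 0.008]
force: [0.5, -0.7, -4.5]
opening: 0.0461
```

Run:
```python
from h import *
go([.527,.155,.019],-1.1)
im,_=save('side','pics/s25.png'); cv2.imwrite('pics/s25z.png',cv2.resize(im[120:270,210:410],None,fx=4,fy=4))
im,d=save('wrist','pics/w25.png')
```

```text
t 20.15 pos [0.526  0.1568 0.0185] yaw -0.89 z [-0.0052  0.006  -1.    ] F [ 0.5 -0.7 -4.5] op 0.0461
shift cm [ 0.11  0.18 -0.06] turn 0.004 dist 0.002
```

View pics/s25z.png

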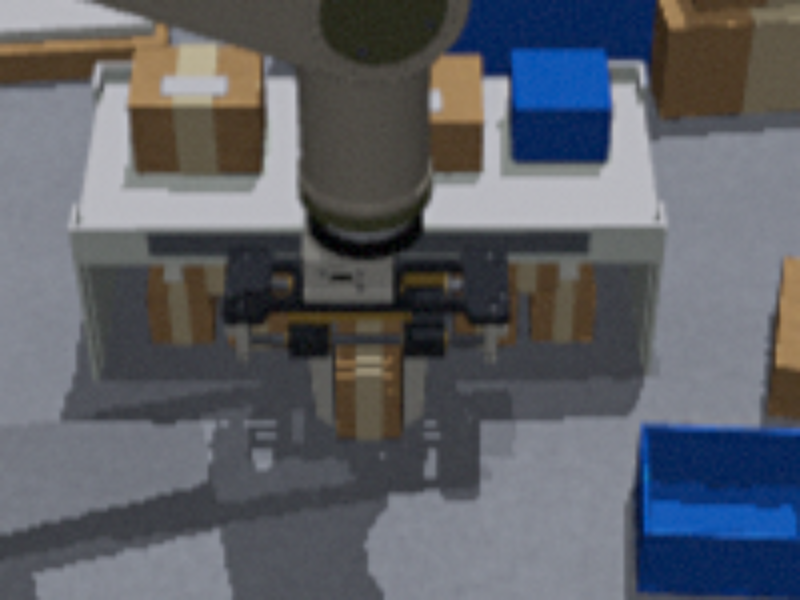

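View pics/w25.png

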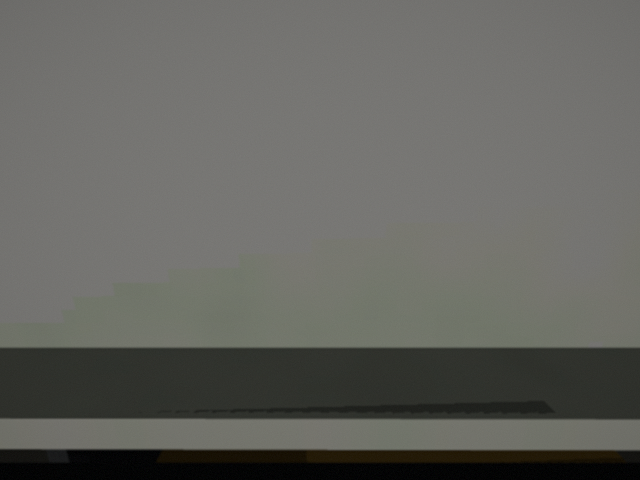

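Run:
```python
from h import *
d=np.load('pics/w25.npy'); P=unproj(camera_params('wrist'),d)
for v in [340,350,360,380,400,414,420,430,440,448,452,458]: print(v,P[v,320].round(4),P[v,150].round(4),P[v,500].round(4))
ds=np.load('pics/s25.npy'); 
P=unproj(camera_params('side'),ds)
m=(abs(P[...,0]-.526)<.012)&(P[...,1]>.08)&(P[...,1]<.17)&(P[...,2]<.06)&(P[...,2]>.008); q=P[m]
m2=(q[:,2]>.012)&(q[:,2]<.04); print('B face y',np.percentile(q[m2][:,1],[5,25,50,75]).round(4))
s=read_state();print(np.round(s['q'],3))
```

```text
340 [0.5266 0.2046 0.1283] [0.5021 0.2045 0.1278] [0.5524 0.204  0.1278]
350 [0.5266 0.2034 0.129 ] [0.5023 0.2034 0.1286] [0.552  0.203  0.1289]
360 [0.5282 0.2316 0.1744] [0.5282 0.2316 0.1744] [0.5282 0.2316 0.1744]
380 [0.5282 0.2316 0.1744] [0.5282 0.2316 0.1744] [0.5282 0.2316 0.1744]
400 [0.5282 0.2316 0.1744] [0.5282 0.2316 0.1744] [0.5282 0.2316 0.1744]
414 [0.5282 0.2316 0.1744] [0.5282 0.2316 0.1744] [0.5282 0.2316 0.1744]
420 [0.5282 0.2316 0.1744] [0.5282 0.2316 0.1744] [0.5282 0.2316 0.1744]
430 [0.5282 0.2316 0.1744] [0.5282 0.2316 0.1744] [0.5282 0.2316 0.1744]
440 [0.5282 0.2316 0.1744] [0.5282 0.2316 0.1744] [0.5282 0.2316 0.1744]
448 [0.5282 0.2316 0.1744] [0.5282 0.2316 0.1744] [0.5282 0.2316 0.1744]
452 [0.5259 0.1777 0.1212] [0.4918 0.1726 0.1158] [0.5585 0.1772 0.121 ]
458 [0.526  0.1781 0.1229] [0.4921 0.172  0.1167] [0.5573 0.1782 0.1233]
B face y [0.1399 0.142  0.1433 0.145 ]
[0.193 0.205 1.812 0.009 1.128 0.203]
```

Run:
```python
from h import *
for r,z in [(348,.128),(418,.142),(449.5,.142)]: print(r,[ray('wrist',u,r,z).round(4) for u in (150,326,500)])
```

```text
348 [array([0.502 , 0.2033, 0.128 ]), array([0.5274, 0.2031, 0.128 ]), array([0.5524, 0.2028, 0.128 ])]
418 [array([0.5087, 0.2034, 0.142 ]), array([0.5275, 0.2032, 0.142 ]), array([0.5461, 0.2031, 0.142 ])]
449.5 [array([0.5081, 0.1993, 0.142 ]), array([0.5275, 0.1991, 0.142 ]), array([0.5465, 0.1989, 0.142 ])]
```

Emit:
play_rows(
  increments=[
    [[0,0,0,0],[0,0,0,0],[0,0,0,0],[0,0,-2,0],[0,0.3,-5.5,0]],
  ],
  jaw=6.5,
)

```text
t: 20.75
tool_pos: [0.524, 0.1535, 0.0715]
orientation: [-3.136, 0.023, 0.016]
force: [-0.1, 0.0, 0.1]
opening: 0.0649
```

Run:
```python
from h import *
go([.4,.2,.30],-1.1)
```

```text
t 20.75 pos [0.524  0.1535 0.0715] yaw -0.84 z [-0.0103  0.0059 -0.9999] F [-0.1  0.   0.1] op 0.0649
shift cm [-12.7  -4.6 -22.7] turn 0.005 dist 0.264
```

Emit:
play_rows(
  increments=[
    [[0,0,-4.5,0],[0,0,-9,0],[-1,-0.5,-13.5,0],[-3,-2,-17.5,0],[-6,-5,-20.5,0]],
  ],
  jaw=1,
)

```text
t: 21.25
tool_pos: [0.469, 0.2008, 0.2799]
orientation: [-3.135, 0.029, 0.01]
force: [1.3, 1.4, -0.8]
opening: 0.0293
```

Run:
```python
from h import *
st();go([.1,.72,.30],-1.1)
```

```text
t 21.25 pos [0.469  0.2008 0.2799] F [ 1.3  1.4 -0.8] T [ 0.01  0.01 -0.07] op 0.0293
q [ 0.298 -0.127  1.655  0.008  1.617  0.317]
[[ 1.    -0.018 -0.006]
 [-0.018 -1.     0.006]
 [-0.006 -0.006 -1.   ]]
t 21.25 pos [0.469  0.2008 0.2799] yaw -1.05 z [-0.0062  0.0065 -1.    ] F [ 1.3  1.4 -0.8] op 0.0293
shift cm [-37.86 -51.24  -1.45] turn 0.001 dist 0.637
```

Emit:
play_rows(
  increments=[
    [[-2.9,-3.9,-0.2,0],[-5.8,-7.8,-0.4,0],[-8.7,-11.7,-0.6,0],[-11.6,-15.6,-0.8,0],[-14.5,-19.5,-1,0]],
  ],
)

```text
t: 21.75
tool_pos: [0.3268, 0.3993, 0.2927]
orientation: [-3.134, 0.03, 0.008]
force: [0.9, 0.5, -0.5]
opening: 0.01
```

Emit:
play_rows(
  increments=[
    [[-2.9,-3.9,0,0],[-5.8,-7.8,0,0],[-8.7,-11.7,0,0],[-11.6,-15.6,0,0],[-14.5,-19.5,0,0]],
  ],
)

```text
t: 22.25
tool_pos: [0.1849, 0.5983, 0.2951]
orientation: [-3.134, 0.032, 0.007]
force: [1.8, -0.3, -0.2]
opening: 0.0103
```

Emit:
play_rows(
  increments=[
    [[-2.9,-3.9,0,0],[-5.8,-7.8,0,0],[-8.7,-11.7,0,0],[-10.5,-15.6,0,0],[-11.5,-19.5,0,0]],
  ],
)

```text
t: 22.75
tool_pos: [0.0721, 0.7968, 0.2977]
orientation: [-3.133, 0.03, 0.008]
force: [-1.0, 0.9, 0.9]
opening: 0.01
```

Run:
```python
from h import *
st();go([.05,.9,.30],-1.1)
```

```text
t 22.75 pos [0.0721 0.7968 0.2977] F [-1.   0.9  0.9] T [-0.04  0.02  0.01] op 0.01
q [1.414 0.718 0.62  0.006 1.796 1.434]
[[ 1.    -0.019 -0.005]
 [-0.019 -1.     0.009]
 [-0.005 -0.009 -1.   ]]
t 22.75 pos [0.0721 0.7968 0.2977] yaw -1.08 z [-0.0047  0.0088 -0.9999] F [-1.   0.9  0.9] op 0.01
shift cm [ -2.41 -10.28  -0.13] turn 0.0 dist 0.106
```

Emit:
play_rows(
  increments=[
    [[-1,-5,0,0],[-2,-10,0,0],[-3,-15,0,0],[-3,-20,0,0],[-3,-25,0,0]],
  ],
)

```text
t: 23.25
tool_pos: [0.0459, 0.888, 0.265]
orientation: [-3.091, 0.029, 0.005]
force: [-0.4, -0.5, 0.5]
opening: 0.01
```

Run:
```python
from h import *
st()
```

```text
t 23.25 pos [0.0459 0.888  0.265 ] F [-0.4 -0.5  0.5] T [-0.1   0.1   0.03] op 0.01
q [1.458 1.144 0.025 0.009 1.923 1.48 ]
[[ 1.    -0.019 -0.003]
 [-0.019 -0.999  0.05 ]
 [-0.004 -0.05  -0.999]]
```

Emit:
play_rows(
  increments=[
    [[0,-10,-3,0],[0,-20,-3,0],[0,-30,-3,0],[0,-40,-3,0],[0,-50,-3,0]],
  ],
)

```text
t: 23.75
tool_pos: [0.0417, 0.9148, 0.2407]
orientation: [-3.042, 0.03, 0.002]
force: [0.3, -0.1, -0.6]
opening: 0.0098
```

Run:
```python
from h import *
st()
```

```text
t 23.75 pos [0.0417 0.9148 0.2407] F [ 0.3 -0.1 -0.6] T [-0.15  0.05  0.03] op 0.0098
q [1.465 1.173 0.024 0.011 1.846 1.488]
[[ 1.    -0.019 -0.   ]
 [-0.019 -0.995  0.099]
 [-0.002 -0.099 -0.995]]
```

Emit:
play_rows(
  increments=[
    [[0,-10,-4,0],[0,-20,-6,0],[0,-30,-8,0],[0,-40,-8,0],[0,-50,-8,0]],
  ],
)

```text
t: 24.25
tool_pos: [0.0378, 0.9314, 0.2492]
orientation: [-2.992, 0.029, -0.0]
force: [0.4, 0.7, -1.2]
opening: 0.01
```

Run:
```python
from h import *
st()
```

```text
t 24.25 pos [0.0378 0.9314 0.2492] F [ 0.4  0.7 -1.2] T [-0.12  0.04  0.05] op 0.01
q [1.47  1.167 0.023 0.014 1.803 1.494]
[[ 1.    -0.019  0.002]
 [-0.019 -0.989  0.149]
 [-0.001 -0.149 -0.989]]
```

Emit:
play_rows(
  increments=[
    [[0,-10,-4,0],[0,-20,-6,0],[0,-30,-8,0],[0,-40,-8,0],[0,-50,-8,0]],
  ],
)

```text
t: 24.75
tool_pos: [0.0348, 0.9455, 0.2649]
orientation: [-2.941, 0.029, -0.003]
force: [0.4, 0.2, 0.1]
opening: 0.0097
```

Emit:
play_rows(
  increments=[
    [[0,-10,-4,0],[0,-20,-6,0],[0,-30,-8,0],[0,-40,-8,0],[0,-50,-8,0]],
  ],
)

```text
t: 25.25
tool_pos: [0.0322, 0.9572, 0.287]
orientation: [-2.891, 0.028, -0.005]
force: [-0.1, -0.0, -0.4]
opening: 0.0101
```

Emit:
play_rows(
  increments=[
    [[0,-10,-4,0],[0,-20,-6,0],[0,-30,-8,0],[0,-40,-8,0],[0,-50,-8,0]],
  ],
)

```text
t: 25.75
tool_pos: [0.0302, 0.9666, 0.3145]
orientation: [-2.84, 0.028, -0.006]
force: [-0.5, 0.0, 0.2]
opening: 0.0101
```

Run:
```python
from h import *
st()
```

```text
t 25.75 pos [0.0302 0.9666 0.3145] F [-0.5  0.   0.2] T [-0.21  0.11 -0.01] op 0.0101
q [1.479 1.106 0.023 0.02  1.711 1.505]
[[ 1.    -0.019  0.007]
 [-0.02  -0.955  0.297]
 [ 0.001 -0.297 -0.955]]
```

Emit:
play_rows(
  increments=[
    [[0,-10,-2,0],[0,-20,-3,0],[0,-30,-4,0],[0,-40,-4,0],[0,-50,-4,0]],
  ],
)

```text
t: 26.25
tool_pos: [0.0286, 0.9813, 0.327]
orientation: [-2.79, 0.027, -0.007]
force: [0.2, 0.1, -0.4]
opening: 0.0098
```

Emit:
play_rows(
  increments=[
    [[0,-10,-2,0],[0,-20,-3,0],[0,-30,-4,0],[0,-40,-4,0],[0,-50,-4,0]],
  ],
)

```text
t: 26.75
tool_pos: [0.0273, 0.9929, 0.3472]
orientation: [-2.739, 0.027, -0.009]
force: [0.2, -0.1, -0.5]
opening: 0.01
```

Emit:
play_rows(
  increments=[
    [[0,-10,-2,0],[0,-20,-3,0],[0,-30,-4,0],[0,-40,-4,0],[0,-50,-4,0]],
  ],
)

```text
t: 27.25
tool_pos: [0.0262, 1.0017, 0.3732]
orientation: [-2.689, 0.027, -0.01]
force: [1.0, -0.1, -0.8]
opening: 0.0102
```

Run:
```python
from h import *
st();go([.30,.50,.33],-1.1)
```

```text
t 27.25 pos [0.0262 1.0017 0.3732] F [ 1.  -0.1 -0.8] T [-0.25  0.02  0.  ] op 0.0102
q [1.484 1.061 0.023 0.027 1.605 1.511]
[[ 1.    -0.017  0.011]
 [-0.02  -0.899  0.437]
 [ 0.002 -0.438 -0.899]]
t 27.25 pos [0.0262 1.0017 0.3732] yaw -1.17 z [ 0.0111  0.4375 -0.8992] F [ 1.  -0.1 -0.8] op 0.0102
shift cm [ 28.39  46.52 -17.76] turn -0.001 dist 0.573
```

Run:
```python
from h import *
go([.185,.60,.33],-1.1); go([.10,.80,.35],-1.1)
```

```text
t 27.25 pos [0.0262 1.0017 0.3732] yaw -1.17 z [ 0.0111  0.4375 -0.8992] F [ 1.  -0.1 -0.8] op 0.0102
shift cm [ 16.69  37.72 -13.51] turn -0.001 dist 0.434
t 27.25 pos [0.0262 1.0017 0.3732] yaw -1.17 z [ 0.0111  0.4375 -0.8992] F [ 1.  -0.1 -0.8] op 0.0102
shift cm [ 7.79 19.02 -6.66] turn -0.001 dist 0.216
```

Emit:
play_rows(
  increments=[
    [[1.8,4.1,-1.5,0],[3.6,8.2,-3,0],[5.4,12.3,-4.4,0],[7.2,16.4,-5.9,0],[9,20.5,-7.4,0]],
  ],
)

```text
t: 27.75
tool_pos: [0.0843, 0.8567, 0.359]
orientation: [-2.689, 0.026, -0.009]
force: [1.0, 0.5, 1.5]
opening: 0.0095
```

Run:
```python
from h import *
go([.185,.60,.33],-1.1); go([.327,.40,.32],-1.1)
```

```text
t 27.75 pos [0.0843 0.8567 0.359 ] yaw -1.13 z [ 0.0108  0.4374 -0.8992] F [1.  0.5 1.5] op 0.0095
shift cm [10.57 24.18 -8.51] turn -0.001 dist 0.277
t 27.75 pos [0.0843 0.8567 0.359 ] yaw -1.13 z [ 0.0108  0.4374 -0.8992] F [1.  0.5 1.5] op 0.0095
shift cm [ 25.16  42.36 -16.2 ] turn -0.001 dist 0.519
```

Tilt is holding; continue back by the same corridor.

Emit:
play_rows(
  increments=[
    [[2,4.4,-1.5,0],[4,8.8,-3,0],[6,13.2,-4.6,0],[8,17.6,-6.2,0],[10,22,-7.8,0]],
  ],
)

```text
t: 28.25
tool_pos: [0.178, 0.6256, 0.3332]
orientation: [-2.689, 0.025, -0.01]
force: [0.8, -0.4, 0.5]
opening: 0.0102
```

Emit:
play_rows(
  increments=[
    [[2.8,3.6,-1.5,0],[5.6,7.2,-3.1,0],[8.4,10.8,-4.7,0],[11.2,14.4,-6.3,0],[14,18,-7.9,0]],
  ],
)

```text
t: 28.75
tool_pos: [0.3146, 0.4248, 0.326]
orientation: [-2.688, 0.024, -0.01]
force: [1.4, -0.2, 0.5]
opening: 0.0099
```

Run:
```python
from h import *
go([.50,.08,.25],-1.1)
```

```text
t 28.75 pos [0.3146 0.4248 0.326 ] yaw -1.09 z [ 0.0113  0.438  -0.8989] F [ 1.4 -0.2  0.5] op 0.0099
shift cm [19.17 34.03 -8.06] turn 0.0 dist 0.399
```

Emit:
play_rows(
  increments=[
    [[2.4,4,-1.6,0],[4.8,8,-3.2,0],[7.2,12,-4.7,0],[9.6,16,-6.3,0],[12,20,-7.9,0]],
  ],
)

```text
t: 29.25
tool_pos: [0.431, 0.2062, 0.31]
orientation: [-2.688, 0.025, -0.012]
force: [1.6, 0.8, -0.3]
opening: 0.01
```

Run:
```python
from h import *
go([.522,.07,.20],-1.1)
```

```text
t 29.25 pos [0.431  0.2062 0.31  ] yaw -1.11 z [ 0.0125  0.4383 -0.8987] F [ 1.6  0.8 -0.3] op 0.01
shift cm [ 9.31 16.92  4.03] turn -0.0 dist 0.197
```

Emit:
play_rows(
  increments=[
    [[2,4,0.2,0],[4,8,0.8,0],[6,12,1.8,0],[8,15,2.9,0],[9.3,16.9,4,0]],
  ],
)

```text
t: 29.75
tool_pos: [0.5224, 0.0679, 0.1985]
orientation: [-2.688, 0.028, -0.011]
force: [0.3, 0.3, -0.2]
opening: 0.0103
```

Run:
```python
from h import *
go([.524,.08,.026],-1.1)
save('wrist','pics/w30.png'); save('side','pics/s30.png'); im=cv2.imread('pics/s30.png'); cv2.imwrite('pics/s30z.png',cv2.resize(im[120:270,210:410],None,fx=4,fy=4))
```

```text
t 29.75 pos [0.5224 0.0679 0.1985] yaw -1.23 z [ 0.0123  0.438  -0.8989] F [ 0.3  0.3 -0.2] op 0.0103
shift cm [ 0.08  6.47 16.04] turn -0.002 dist 0.173
```

View pics/w30.png

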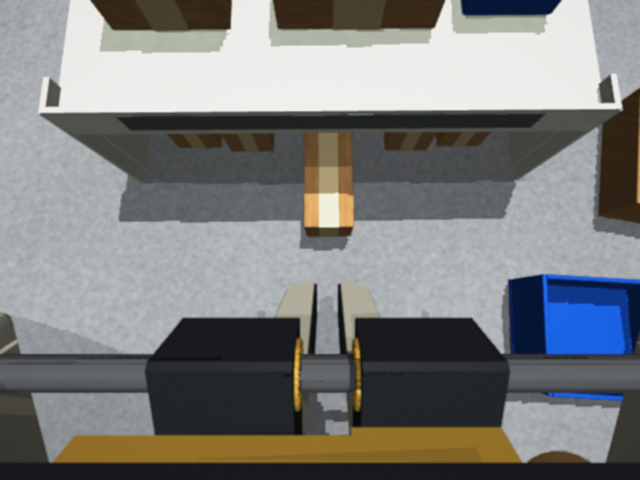

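View pics/s30z.png

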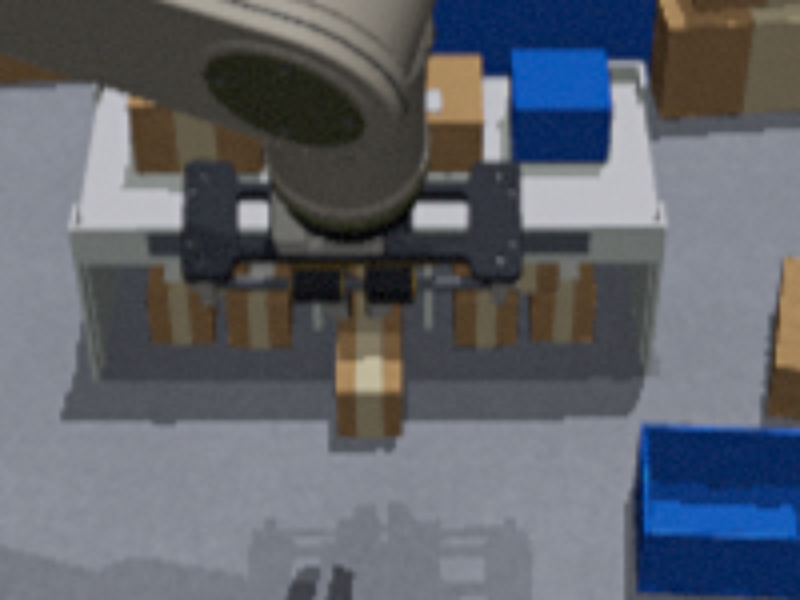

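Run:
```python
from h import *
d=np.load('pics/w30.npy'); P=unproj(camera_params('wrist'),d)
print('lip top outer ends',ray('wrist',41,112,.142).round(4),ray('wrist',619,109,.142).round(4),'mid',ray('wrist',330,111,.142).round(4))
for v in (150,180,210,224): 
    row=P[v]; m=(abs(row[:,2]-.046)<.006); xs=row[m]; xs=xs[abs(xs[:,0]-.527)<.04]; print(v,len(xs),xs[:,0].min().round(4),xs[:,0].max().round(4),((xs[:,0].min()+xs[:,0].max())/2).round(4),xs[:,1].mean().round(4))
m=(abs(P[...,0]-.526)<.015)&(P[...,2]>.01)&(P[...,2]<.04)&(P[...,1]>.1)&(P[...,1]<.16); print('B face',np.median(P[m][:,1]),m.sum())
for v in range(218,240,2): print(v,P[v,328].round(4))
```

```text
lip top outer ends [0.329  0.2037 0.142 ] [0.7235 0.1971 0.142 ] mid [0.5263 0.2    0.142 ]
150 48 0.5026 0.5473 0.525 0.216
180 49 0.5023 0.5475 0.5249 0.186
210 49 0.5019 0.5463 0.5241 0.1569
224 50 0.5018 0.547 0.5244 0.1437
B face 0.14115681685880882 199
218 [0.524  0.1494 0.0447]
220 [0.5239 0.1473 0.0456]
222 [0.5239 0.1457 0.0444]
224 [0.5238 0.1436 0.0454]
226 [0.5238 0.1418 0.0448]
228 [0.5238 0.1409 0.0405]
230 [0.5238 0.1411 0.031 ]
232 [0.5238 0.141  0.0219]
234 [0.5238 0.1409 0.0127]
236 [0.5239 0.1411 0.0017]
238 [ 5.238e-01  1.393e-01 -1.000e-04]
```

Emit:
play_rows(
  increments=[
    [[0,1.4,3.5,0],[0,2.9,7.2,0],[0.1,4.4,11,0],[0.1,5.7,14.2,0],[0.1,6.5,16,0]],
  ],
)

```text
t: 30.35
tool_pos: [0.5205, 0.0818, 0.0229]
orientation: [-2.686, 0.029, -0.002]
force: [-0.8, -0.5, -0.2]
opening: 0.0099
```

Run:
```python
from h import *
go([.5247,.125,.025],-1.1);go([.525,.160,.025],-1.1)
```

```text
t 30.35 pos [0.5205 0.0818 0.0229] yaw -1.18 z [ 0.0058  0.4395 -0.8982] F [-0.8 -0.5 -0.2] op 0.0099
shift cm [ 0.33 -3.99  1.71] turn -0.001 dist 0.043
t 30.35 pos [0.5205 0.0818 0.0229] yaw -1.18 z [ 0.0058  0.4395 -0.8982] F [-0.8 -0.5 -0.2] op 0.0099
shift cm [ 0.29 -7.13  3.25] turn -0.001 dist 0.078
```

Emit:
play_rows(
  increments=[
    [[0.2,-1.5,0.6,0],[0.35,-3,1.25,0],[0.35,-4,1.7,0],[0.35,-4.5,1.95,0]],
  ],
)

```text
t: 30.75
tool_pos: [0.5253, 0.1316, 0.0262]
orientation: [-2.687, 0.026, -0.003]
force: [0.2, -4.5, 1.7]
opening: 0.0099
```

Run:
```python
from h import *
go([.525,.160,.025],-1.1)
```

```text
t 30.75 pos [0.5253 0.1316 0.0262] yaw -1.1 z [ 0.0067  0.439  -0.8985] F [ 0.2 -4.5  1.7] op 0.0099
shift cm [-0.09 -2.5   1.35] turn 0.0 dist 0.028
```

Emit:
play_rows(
  increments=[
    [[0,-0.6,0.3,0],[0,-1.2,0.6,0],[0,-1.8,0.9,0],[0,-2.3,1.2,0],[0,-2.5,1.3,0]],
  ],
)

```text
t: 31.25
tool_pos: [0.5262, 0.1601, 0.0257]
orientation: [-2.687, 0.026, -0.004]
force: [0.2, -5.7, 3.5]
opening: 0.0101
```

Run:
```python
from h import *
go([.525,.180,.024],-1.1); save('side','pics/s31.png'); im=cv2.imread('pics/s31.png'); cv2.imwrite('pics/s31z.png',cv2.resize(im[120:270,210:410],None,fx=4,fy=4)); save('wrist','pics/w31.png')
```

```text
t 31.25 pos [0.5262 0.1601 0.0257] yaw -1.09 z [ 0.0072  0.4389 -0.8985] F [ 0.2 -5.7  3.5] op 0.0101
shift cm [-0.15 -1.71  1.03] turn 0.0 dist 0.02
```

View pics/s31z.png

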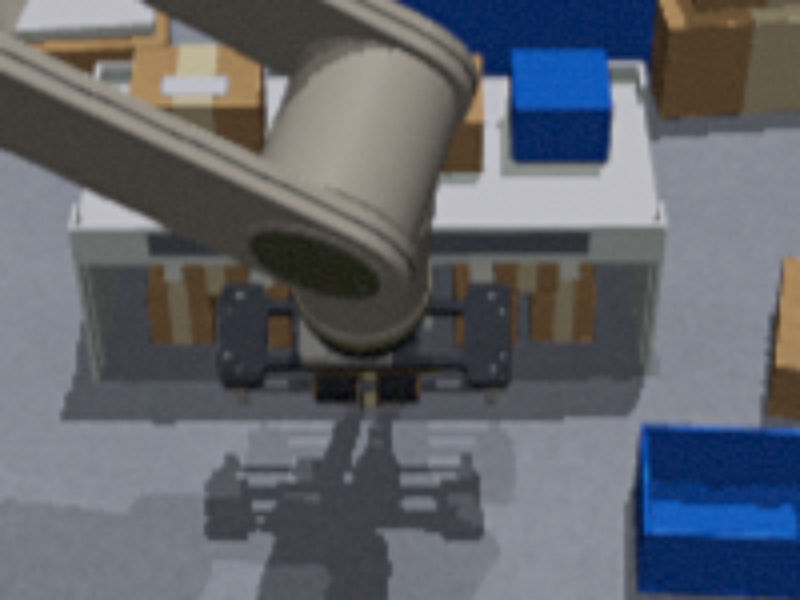

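View pics/w31.png

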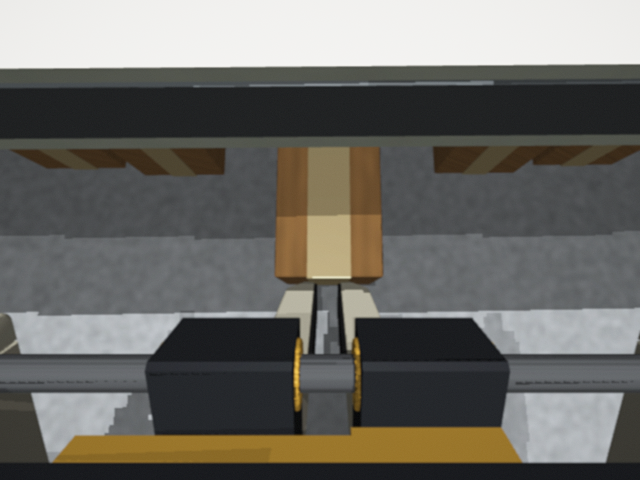

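Emit:
play_rows(
  increments=[
    [[0,-0.4,0.5,0],[0,-0.8,0.8,0],[0,-1.2,1.0,0],[0,-1.5,1.15,0],[0,-1.6,1.2,0]],
  ],
)

```text
t: 31.85
tool_pos: [0.5261, 0.1801, 0.0216]
orientation: [-2.687, 0.026, -0.003]
force: [-0.3, -2.5, 1.4]
opening: 0.0098
```

Run:
```python
from h import *
go([.5265,.191,.021],-1.1); save('wrist','pics/w32.png')
d=np.load('pics/w32.npy'); P=unproj(camera_params('wrist'),d)
for v in range(60,300,12): print(v,P[v,300].round(4))
```

```text
t 31.85 pos [0.5261 0.1801 0.0216] yaw -1.06 z [ 0.0062  0.4392 -0.8984] F [-0.3 -2.5  1.4] op 0.0098
shift cm [ 0.02 -0.95  0.53] turn 0.001 dist 0.011
60 [0.522  0.2287 0.1287]
72 [0.522  0.226  0.1287]
84 [0.522  0.2238 0.1281]
96 [0.5219 0.2211 0.1281]
108 [0.522  0.2182 0.1286]
120 [0.522  0.2149 0.1298]
132 [0.5219 0.2134 0.128 ]
144 [0.5229 0.2043 0.1418]
156 [0.5229 0.2019 0.1426]
168 [0.5229 0.2004 0.1418]
180 [0.5226 0.1996 0.1386]
192 [0.5222 0.1993 0.1334]
204 [0.5217 0.1992 0.1264]
216 [0.5206 0.2005 0.1122]
228 [0.5157 0.2123 0.0465]
240 [0.5157 0.2072 0.0467]
252 [0.5156 0.2023 0.046 ]
264 [0.5156 0.1973 0.0458]
276 [0.5156 0.1923 0.0467]
288 [0.5139 0.1888 0.0236]
```

View pics/w32.png

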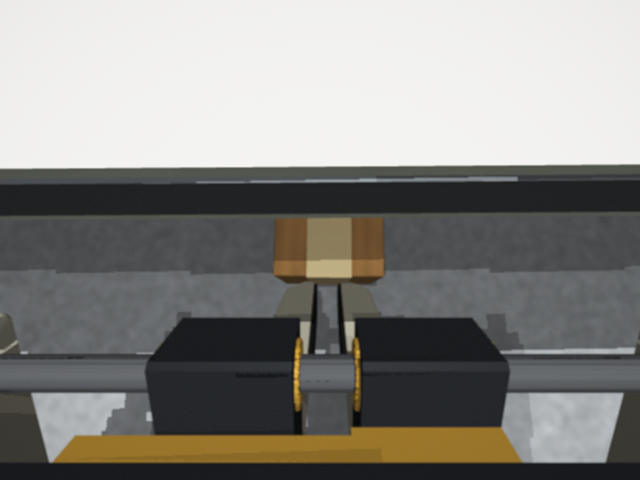

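Emit:
play_rows(
  increments=[
    [[0,-0.3,0.15,0],[0,-0.6,0.3,0],[0,-0.85,0.42,0],[0,-1.0,0.5,0]],
  ],
)

```text
t: 32.3
tool_pos: [0.5262, 0.1916, 0.0216]
orientation: [-2.687, 0.025, -0.003]
force: [-0.0, -4.5, 2.9]
opening: 0.01
```

Run:
```python
from h import *
st(); go([.5265,.196,.021],-1.1)
```

```text
t 32.3 pos [0.5262 0.1916 0.0216] F [-0.  -4.5  2.9] T [-0.76  0.11  0.05] op 0.01
q [-0.039  0.2    1.893  0.51   1.118 -0.264]
[[ 1.    -0.017  0.006]
 [-0.018 -0.898  0.439]
 [-0.002 -0.439 -0.898]]
t 32.3 pos [0.5262 0.1916 0.0216] yaw -1.05 z [ 0.0062  0.4393 -0.8983] F [-0.  -4.5  2.9] op 0.01
shift cm [ 0.02 -0.37  0.25] turn 0.001 dist 0.004
```

Emit:
play_rows(
  increments=[
    [[0,-0.15,0.08,0],[0,-0.3,0.15,0],[0,-0.4,0.2,0]],
  ],
)

```text
t: 32.6
tool_pos: [0.5266, 0.1942, 0.0215]
orientation: [-2.69, 0.025, -0.004]
force: [-4.6, -22.6, 10.5]
opening: 0.0103
```

Run:
```python
from h import *
st(); save('wrist','pics/w33.png')
d=np.load('pics/w33.npy'); P=unproj(camera_params('wrist'),d)
for v in range(200,300,6): print(v,P[v,300].round(4))
```

```text
t 32.6 pos [0.5266 0.1942 0.0215] F [ -4.6 -22.6  10.5] T [-3.05  0.8   0.37] op 0.0103
q [-0.032  0.2    1.891  0.508  1.114 -0.256]
[[ 1.    -0.017  0.007]
 [-0.018 -0.9    0.436]
 [-0.001 -0.436 -0.9  ]]
200 [0.5224 0.2138 0.1281]
206 [0.5224 0.2125 0.1285]
212 [0.5224 0.2113 0.1285]
218 [0.5223 0.2103 0.1278]
224 [0.5224 0.2091 0.128 ]
230 [0.5224 0.2079 0.1284]
236 [0.5234 0.204  0.1425]
242 [0.5235 0.203  0.143 ]
248 [0.5234 0.2023 0.1419]
254 [0.5234 0.2013 0.1427]
260 [0.5234 0.2005 0.1421]
266 [0.5231 0.2001 0.1379]
272 [0.5229 0.1994 0.1358]
278 [0.522  0.1994 0.1237]
284 [0.5143 0.2048 0.0202]
290 [0.5146 0.2017 0.0254]
296 [0.5151 0.1987 0.0323]
```

View pics/w33.png

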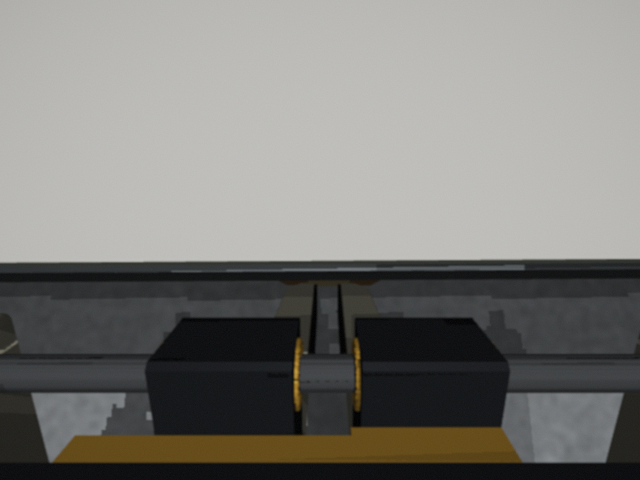

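Emit:
play_rows(
  increments=[
    [[0,0.5,-0.25,0],[0,1.5,-0.75,0],[0,3.5,-1.75,0],[0,6,-3,0],[0,8,-5,0]],
  ],
)

```text
t: 33.15
tool_pos: [0.5234, 0.0998, 0.0304]
orientation: [-2.689, 0.025, 0.0]
force: [0.6, 0.2, -0.3]
opening: 0.01
```

Run:
```python
from h import *
st(); save('wrist','pics/w34.png')
d=np.load('pics/w34.npy'); P=unproj(camera_params('wrist'),d)
m=(abs(P[...,0]-.526)<.018)&(P[...,2]>.01)&(P[...,2]<.04)&(P[...,1]>.15)&(P[...,1]<.25); print('B face',np.percentile(P[m],[5,50,95],axis=0).round(4),m.sum())
m=(abs(P[...,0]-.526)<.02)&(P[...,2]>.115)&(P[...,2]<.138)&(P[...,1]>.15)&(P[...,1]<.202);print('lip',np.median(P[m],axis=0))
m=(abs(P[...,0]-.526)<.05)&(P[...,2]>.012)&(P[...,2]<.05)&(P[...,1]>.19)&(P[...,1]<.225); q=P[m]; print(q[:,0].min(),q[:,0].max(),m.sum())
a=np.polyfit(P[(abs(P[...,0]-.526)<.02)&(P[...,2]>.01)&(P[...,2]<.04)&(P[...,1]>.19)&(P[...,1]<.22)][:,0],P[(abs(P[...,0]-.526)<.02)&(P[...,2]>.01)&(P[...,2]<.04)&(P[...,1]>.19)&(P[...,1]<.22)][:,1],1); print('face yaw deg',np.degrees(a[0]))
save('side','pics/s34.png'); im=cv2.imread('pics/s34.png'); cv2.imwrite('pics/s34z.png',cv2.resize(im[120:270,210:410],None,fx=4,fy=4))
```

```text
t 33.15 pos [0.5234 0.0998 0.0304] F [ 0.6  0.2 -0.3] T [-0.28  0.1   0.02] op 0.01
q [-0.213  0.185  1.889  0.476  1.207 -0.398]
[[ 1.    -0.017  0.004]
 [-0.017 -0.899  0.437]
 [-0.004 -0.437 -0.899]]
B face [[0.5098 0.2007 0.0119]
 [0.526  0.2015 0.0266]
 [0.5423 0.2023 0.0388]] 2027
lip [nan nan nan]
0.5066819796186559 0.5531112487741913 7488
face yaw deg -1.582316122960387
  return _methods._mean(a, axis=axis, dtype=dtype,
  ret = um.true_divide(
```

View pics/w34.png

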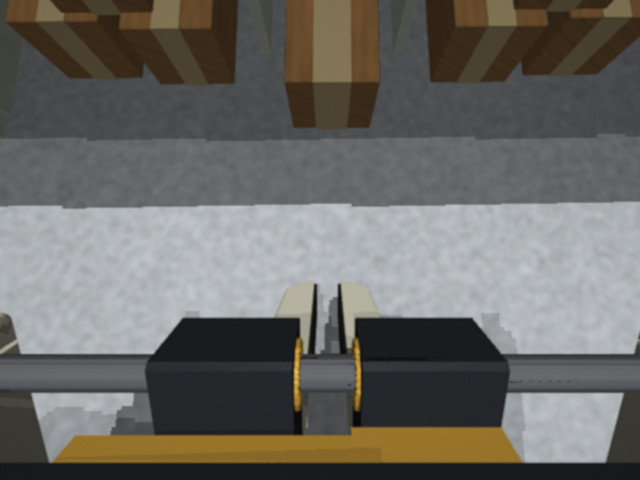

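View pics/s34z.png

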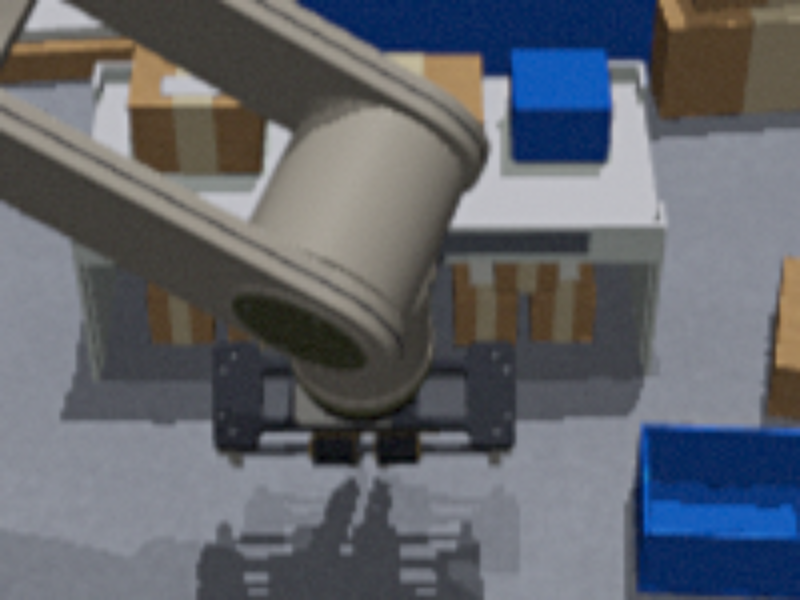

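Run:
```python
from h import *
d=np.load('pics/w34.npy'); P=unproj(camera_params('wrist'),d)
for u,v in [(105,65),(205,65),(455,60),(330,100),(330,60)]: print((u,v),P[v,u].round(4))
im,dt=save('top','pics/t34.png'); P=unproj(camera_params('top'),dt); P0=unproj(camera_params('top'),np.load('pics/top0.npy'))
for n,(u,v) in dict(jar=(404,172),small=(396,303),bin=(290,160),roll=(360,168),pur=(487,256)).items(): print(n,P0[v,u].round(3),P[v,u].round(3))
df=cv2.absdiff(im,cv2.imread('pics/top0.png')).max(2); print(cv2.countNonZero((df[140:330,255:540]>60).astype(np.uint8)))
```

```text
(105, 65) [0.399  0.2397 0.014 ]
(205, 65) [0.4598 0.234  0.02  ]
(455, 60) [0.6008 0.2321 0.0228]
(330, 100) [0.53   0.2028 0.0331]
(330, 60) [0.5302 0.2149 0.0479]
jar [ 0.714 -0.274  0.085] [ 0.715 -0.274  0.084]
small [ 0.367 -0.247  0.053] [ 0.367 -0.247  0.05 ]
bin [0.774 0.036 0.003] [0.775 0.036 0.001]
roll [ 0.737 -0.159  0.046] [ 0.738 -0.16   0.043]
pur [ 0.479 -0.463  0.151] [ 0.479 -0.464  0.148]
3519
```

View pics/t34.png

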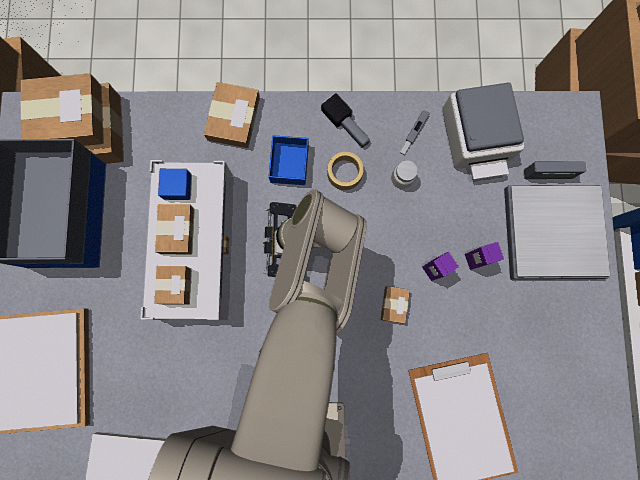

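Run:
```python
from h import *
st(); print(close_job())
```

```text
t 33.3 pos [0.5257 0.0991 0.0321] F [-0.5  0.7  0.2] T [-0.27  0.07  0.01] op 0.0096
q [-0.213  0.184  1.887  0.476  1.206 -0.396]
[[ 1.    -0.019  0.008]
 [-0.021 -0.899  0.437]
 [-0.001 -0.437 -0.9  ]]
the job is handed in; nothing more can be done
None
```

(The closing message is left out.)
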